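Load and clamp the honing machine, then set its speed

TASK

Get the honing machine ready: lay every sharpening stone lying on the bench into a groove of its own in the machine's bed, lengthwise and down on the groove floor. Once all are in, clamp them: push the red captive screw-knob down to start it and turn it clockwise as far as it goes, so that it stays down by itself. Last, turn the black selector until its white pointer stands at the green mark, and leave the brush, the graver and the bangle where they are.

Things in the scene. Friction and masses are not known exactly. Their poses are not given: they have to be found in the camera images.
- hone: grey honing machine, fixed, 325 (x) x 262 (y); origin on the bench under its bed, x from the front deck (robot side, 36 high, with the knobs) to the rear housing (56 high, from x = 125). Grooves run along x from the steel jaw (face at x = 0, 18 high on the deck) to an end stop (50 above the bench, x = 108). Pressing the red knob moves the jaw up to 7.6 mm towards the stones.
- groove0 (a point): floor centre of one of the machine's four grooves (30 wide, 108 long along the machine's x with the jaw open, 6 deep, floor 30 above the bench). Any stone fits any groove: its centre ends 13 mm above this point. Groove pitch 56; the lands between are 36 above the bench.
- groove1 (a point): floor centre of one of the machine's four grooves (30 wide, 108 long along the machine's x with the jaw open, 6 deep, floor 30 above the bench). Any stone fits any groove: its centre ends 13 mm above this point. Groove pitch 56; the lands between are 36 above the bench.
- groove2 (a point): floor centre of one of the machine's four grooves (30 wide, 108 long along the machine's x with the jaw open, 6 deep, floor 30 above the bench). Any stone fits any groove: its centre ends 13 mm above this point. Groove pitch 56; the lands between are 36 above the bench.
- groove3 (a point): floor centre of one of the machine's four grooves (30 wide, 108 long along the machine's x with the jaw open, 6 deep, floor 30 above the bench). Any stone fits any groove: its centre ends 13 mm above this point. Groove pitch 56; the lands between are 36 above the bench.
- stone0_center (a point): sharpening stone, plain block 100 long (its x axis) x 24 wide x 26 high, 150 g, blue-grey; the point is its centre. It may be absent (None). Starts flat on the blue mat (top 4 mm above the bench), any heading within about 20 degrees of the bench x axis.
- stone1_center (a point): sharpening stone, plain block 100 long (its x axis) x 24 wide x 26 high, 150 g, light grey; the point is its centre. It may be absent (None). Starts flat on the blue mat (top 4 mm above the bench), any heading within about 20 degrees of the bench x axis.
- stone2_center (a point): sharpening stone, plain block 100 long (its x axis) x 24 wide x 26 high, 150 g, dark grey; the point is its centre. It may be absent (None). Starts flat on the blue mat (top 4 mm above the bench), any heading within about 20 degrees of the bench x axis.
- stone3_center (a point): sharpening stone, plain block 100 long (its x axis) x 24 wide x 26 high, 150 g, reddish brown; the point is its centre. It may be absent (None). Starts flat on the blue mat (top 4 mm above the bench), any heading within about 20 degrees of the bench x axis.
- clamp_grip (a point): middle of the grip bar of the red captive screw-knob (front deck, +y side). Bar 48 long (this point's x axis, white line at +x) x 12 wide x 22 high on a disc of 44 diameter, 6 thick; the point lies on the vertical turning axis, 11 below the bar's top, 11 above the disc, about 70 above the bench when up; it sinks with the knob. Free space beside the bar.
- clamp_push (a joint): how far the red knob is pressed down, m: 0 up, 0.0095 at its bottom. A spring holds it up with 3 N, 6.8 N at the bottom. Stays down once the thread has taken.
- clamp (a joint): turn of the red knob, rad, clockwise from above positive; starts near 0, stop at 2.3. Unpressed it is blocked at about 0.25; pressed 7 mm or more (best to the bottom) it turns into its thread, which draws it down to about 7 mm. Let go midway (beyond about 0.6) it stays. Needs about 0.05 N m, two or more grasps. Fully home: beyond 2.0.
- dial_grip (a point): middle of the grip bar of the black selector (front deck, -y side). Bar 44 long (this point's x axis, white pointer at +x) x 11 wide x 22 high on a disc of 42 diameter, 8 thick; the point lies on the vertical turning axis, 11 below the bar's top, 56 above the bench.
- dial (a joint): turn of the selector, rad, clockwise from above positive. Five click positions 0, 0.6, 1.2, 1.8, 2.4 (range -0.05 to 2.45); the pointer stands along the machine's +x at 1.2. The wide green mark is 1.8, the others are black. Let go, it snaps to the nearest click; passing a click needs about 0.1 N m. Starts at 0 or 0.6.
- mat: blue flat mat under the stones, fixed, 300 (x) x 330 (y) x 4; origin under its centre.
- brush: bystander: black bench brush 150 x 45 x 40, left of the machine; origin under its centre.
- graver: bystander: graver with dark wooden bulb handle, lying beyond the mat, 116 long; origin under the handle's butt end, x towards its steel tip.
- bangle: bystander: steel bangle 72 diameter, 12 high, lying flat at the machine's front left; origin under its centre.
Not all that is in view belongs to the job. What is shaped like the part that bears stone0_center but pink is not meant.

How it is judged:
By the outcome, as a careful person would: the job done as asked, in the order asked, and still so for the second after the job is handed in, with the robot touching nothing.
Of stone0, stone1, stone2, stone3 only 3 to 4 are there at a start; the rules pass over those that are not, and their reading is None.
At some moment in a run one of stone0, stone1, stone2, stone3 may be knocked a few centimetres aside while the robot is not near it.
Once in a run the grip may slacken for a moment while it holds something.
It also fails if it takes over 210 s, if anything falls off the work surface, if the arm or the gripper's body presses on something with over 40 N, if the wrist force passes 120 N, or if a joint passes its speed limit or range.

ROBOT

A 6-joint arm with a two-finger parallel gripper is mounted at the origin on the work surface. World frame = base frame: x ahead of the robot, y to its left, z up, the work surface at z = 0. Lengths are in m, angles in rad, forces in N, time in s.
With the tool pointing down it reaches from about 0.25 to 0.725 m from the base axis. Payload 4 kg.
Tool frame: the origin (TCP) lies at the very end of the fingers, on their centre line; the grasp point (between the pads) lies 19 mm behind it; z points along the fingers, y is the direction in which the jaws open and shut (so a half turn about z gives the same grasp; the last joint's range is limited). The gripper opens to 85 mm and grips with 20 to 120 N. Pads are 22 mm wide; open, the fingers measure 114 mm over their backs; the gripper's body (76 mm by 85 mm) begins 54 mm behind the grasp point. The pads swing forward as they close: fully open they stand 13 mm farther back than shut.
Start: joints at [-1.314, 0.241, 0.005, 1.335, 0, 1.571], TCP at [0.127, -0.484, 0.231] pointing down, gripper open.
Joint ranges: [-2.72, 2.72], [-1.05, 1.87], [-1.09, 1.28], [-1.99, 2.15], [-1.42, 1.44], [-3.14, 3.14]. Speed limits (rad/s): [2.79, 2.79, 3.14, 3.14, 3.14, 3.14].

INTERFACE

Orientations are given as a unit quaternion [x, y, z, w].
In Python, from workcell import bot, camera gives the robot as it stands. The module is installed in compiled form; this text tells all that it offers.
- The arm moves only by the tool send_rows, never from a script. Its argument "deltas" is a list of rows, each an object with "grip": the opening, from 0 (shut) to 1 (fully open); "translation": the shift along the tool's x, y, z in m, a list of three; "twist": the turn, a rotation vector about the tool's x, y, z in degrees, a list of three. A call has 1 to 5 rows; each row is the pose to reach, as a shift and turn from the pose measured when the call began, along the tool's axes at that moment; what a row does not reach only later rows make up. A row lasts 1/8 s, in which the tool goes at most 62.5 mm and 10.7 degrees, less where a joint would pass 70% of its speed; a pose out of reach is approached as far as the arm can. A call with a gripper value outside its range is refused whole. The fingers move at their own pace and stop on an object; the grip force is fixed at half the most. Time passes only in rows, so rows that repeat a pose let the fingers close. It gives the time, the measured TCP pose, the force and the opening at its end, in the units of the state.
- bot.get_obs(): the state, without advancing time (a new reading comes with each control period).
- camera(name): name is "scene" or "side" or "wrist"; returns a dict with "color" (420x560x3 uint8, blue, green, red), "intrinsics" (3x3 intrinsics, pixels), "xyz" and "rotation" of the camera in the world. Camera axes: x right, y down, z forward; pixel columns grow to the right and rows downward; lengths in m; the calibration is good to about 2 mm. A picture is of the moment at which its call begins. There is no depth.
- bot.job_done(): hands the job in, once; it reports no verdict.
The state is a dict: "clock": time; "joint_pos": joint angles; "joint_vel": joint speeds; "tau": joint torques, N m; "eef_pos": TCP position; "tool_rot": TCP orientation; "ft_force": force on the tool from outside, world axes, zero at the start; "ft_torque": the same for the moment, N m; "grip_width": finger opening in m.
Only numpy, scipy, OpenCV 4.12 (cv2) and the standard library are available. Lean on these libraries where they do the work, as an engineer would, in place of code of your own. Each camera call takes 0.05 s, during which the arm holds its last target.

## Working session

There is one attempt and no reset: what is moved stays moved. The work goes in short steps, Python scripts to look and compute and a tool call to move; the robot and the scene stay as the last step left them, time stands still between calls to the robot, and variables do not carry over. Pictures are saved under pics/ and viewed, and the job is handed in when it is done.

Besides the shell and the picture viewer there is one more tool, called after "Emit:" in YAML: its name, and indented under it one key for each argument. send_rows: Moves the arm, as the interface text tells. Its arguments: {"type":"object","properties":{"deltas":{"type":"array","items":{"type":"object","properties":{"grip":{"type":"number"},"translation":{"type":"array","items":{"type":"number"}},"twist":{"type":"array","items":{"type":"number"}}}}}},"required":["deltas"]}

```bash
mkdir -p pics; cat > h.py <<'E'
import numpy as np, cv2
from workcell import bot, camera
from scipy.spatial.transform import Rotation as R
def ray(c,u,v):
    K=np.array(c["intrinsics"]);Rm=np.array(c["rotation"])
    if Rm.shape!=(3,3): Rm=R.from_quat(Rm).as_matrix()
    d=Rm@np.linalg.inv(K)@np.array([u,v,1.0]); return np.array(c["xyz"]),d
def onplane(c,u,v,z):
    o,d=ray(c,u,v); return o+d*(z-o[2])/d[2]
def proj(c,p):
    K=np.array(c["intrinsics"]);Rm=np.array(c["rotation"])
    if Rm.shape!=(3,3): Rm=R.from_quat(Rm).as_matrix()
    q=K@Rm.T@(np.array(p)-np.array(c["xyz"])); return q[:2]/q[2]
E
python3 - <<'E'
from h import *
for n in("scene","side","wrist"):
    c=camera(n);cv2.imwrite(f"pics/{n}0.png",c["color"]);print(n,c["intrinsics"],c["xyz"],c["rotation"])
o=bot.get_obs();print({k:np.round(v,3) for k,v in o.items()})
E
```

```text
scene [[416.02007881   0.         279.59437453]
 [  0.         416.02007881 211.72773892]
 [  0.           0.           1.        ]] [1.20652391 0.2123837  0.82127352] [ 0.51647846  0.7679964  -0.30849982 -0.21968018]
side [[382.86768949   0.         282.11648836]
 [  0.         382.86768949 208.27648705]
 [  0.           0.           1.        ]] [0.29475483 0.65519042 0.7794618 ] [-0.15850956  0.90739958 -0.3845792   0.05999639]
wrist [[330.84615068   0.         275.55389203]
 [  0.         330.84615068 210.36827541]
 [  0.           0.           1.        ]] [ 0.20420487 -0.46149805  0.37285888] [ 0.7815404  -0.6024973  -0.09977792  0.12742046]
{'clock': np.float64(0.15), 'joint_pos': array([-1.314,  0.241,  0.004,  1.335, -0.   ,  1.571]), 'joint_vel': array([-0.001, -0.001,  0.004, -0.001, -0.   ,  0.002]), 'tau': array([-1.0000e-03, -3.7263e+01,  2.5264e+01,  1.2000e-02,  0.0000e+00,
       -0.0000e+00]), 'eef_pos': array([ 0.127, -0.483,  0.231]), 'tool_rot': array([ 0.992,  0.128, -0.   , -0.001]), 'ft_force': array([-0.909, -0.444,  0.197]), 'ft_torque': array([ 0.024,  0.02 , -0.016]), 'grip_width': np.float64(0.086)}
```

View pics/scene0.png

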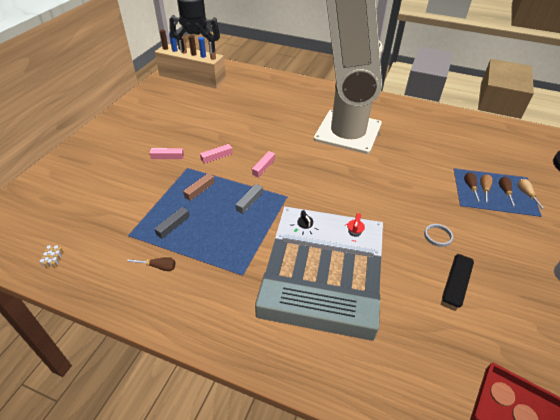

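View pics/side0.png

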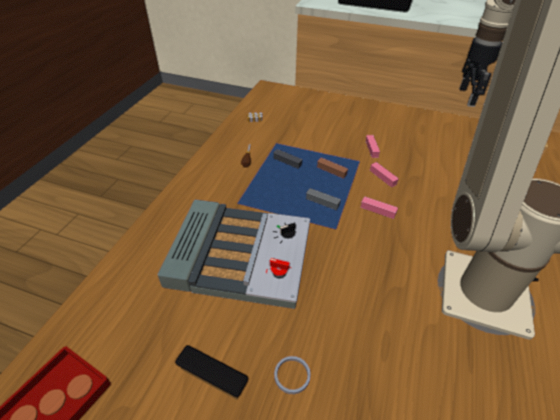

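View pics/wrist0.png

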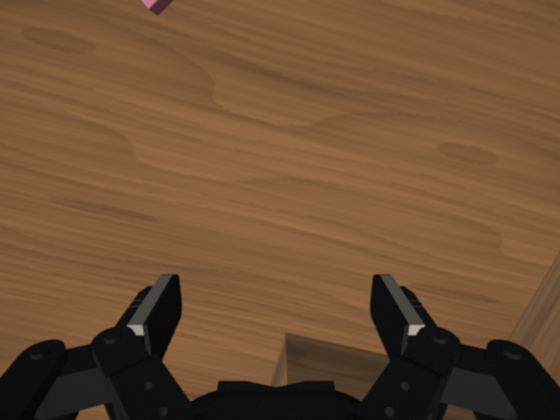

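The scene camera shows three stones on the mat: brown (199,187), grey (249,198) and dark (172,222). The machine's knobs are at (305,218) black and (356,227) red, and there are three pink decoys. I'll zoom in to measure.

```bash
python3 - <<'E'
import cv2
a=cv2.imread("pics/scene0.png");cv2.imwrite("pics/z1.png",cv2.resize(a[160:260,120:300],None,fx=4.4,fy=4.4,interpolation=cv2.INTER_CUBIC))
cv2.imwrite("pics/z2.png",cv2.resize(a[200:340,250:390],None,fx=4.2,fy=4.2,interpolation=cv2.INTER_CUBIC))
a=cv2.imread("pics/side0.png");cv2.imwrite("pics/z3.png",cv2.resize(a[135:310,155:365],None,fx=3.4,fy=3.4,interpolation=cv2.INTER_CUBIC))
E
```

```text
(no output)
```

View pics/z1.png

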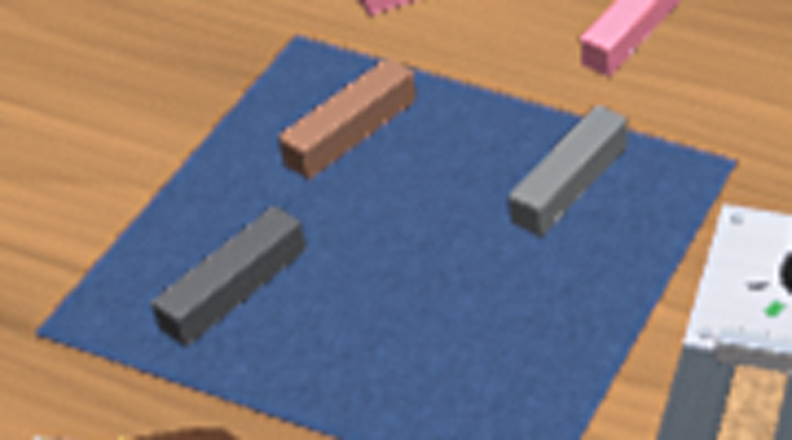

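View pics/z2.png

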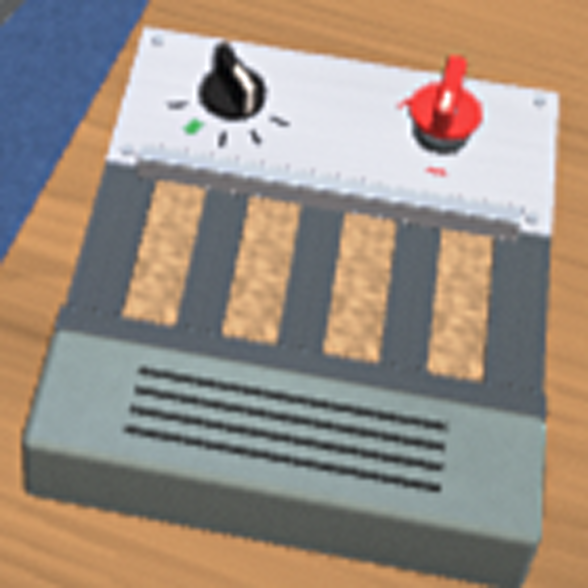

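View pics/z3.png

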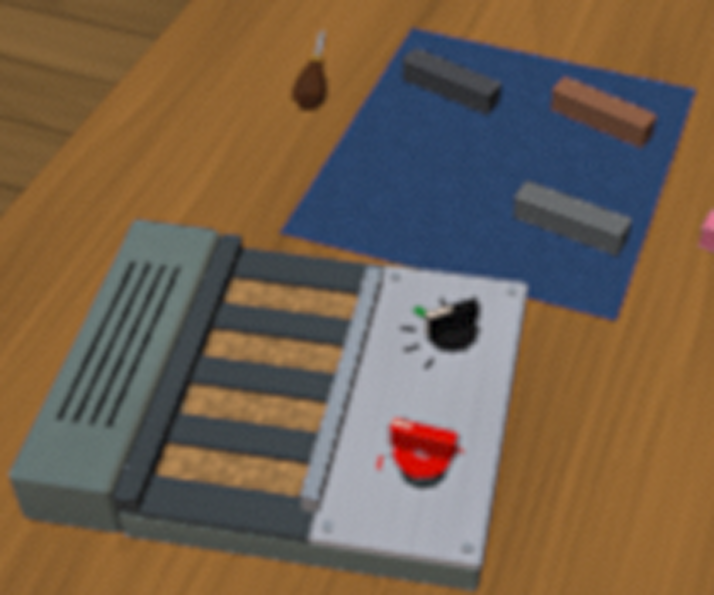

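```bash
python3 - <<'E'
from h import *
c=camera("scene");s=camera("side")
def Z1(x,y,z): return onplane(c,120+x/4.4,160+y/4.4,z)
def Z2(x,y,z): return onplane(c,250+x/4.2,200+y/4.2,z)
def Z3(x,y,z): return onplane(s,155+x/3.4,135+y/3.4,z)
for n,p,z in(("deckTL -y",(145,28),.036),("deckTR +y",(557,95),.036),("hous rear -y",(25,440),.056),("hous rear +y",(540,540),.056)):print(n,Z2(*p,z).round(4))
for n,p,z in(("deck -y",(527,282),.036),("deck +y",(480,565),.036)):print(n,Z3(*p,z).round(4))
for n,a,b in(("brown",(388,60),(305,152)),("brown2",(412,75),(280,140)),("grey",(603,106),(535,207)),("grey2",(627,122),(511,192)),("dark",(277,207),(182,315)),("dark2",(303,225),(155,302))):
  A=Z1(*a,.03);B=Z1(*b,.03);print(n,A.round(3),B.round(3),((A+B)/2).round(4))
o=bot.get_obs();T=R.from_quat(o["tool_rot"]).as_matrix();w=camera("wrist")
print(T.round(3));Wr=R.from_quat(w["rotation"]).as_matrix()
print("cam in tool",T.T@(w["xyz"]-o["eef_pos"]),(T.T@Wr).round(3))
E
```

```text
deckTL -y [ 0.4613 -0.0544  0.036 ]
deckTR +y [0.4173 0.2019 0.036 ]
hous rear -y [0.7777 0.0033 0.056 ]
hous rear +y [0.7338 0.256  0.056 ]
deck -y [ 0.4572 -0.0597  0.036 ]
deck +y [0.4123 0.2004 0.036 ]
brown [ 0.415 -0.311  0.03 ] [ 0.513 -0.316  0.03 ] [ 0.4639 -0.3138  0.03  ]
brown2 [ 0.422 -0.29   0.03 ] [ 0.51  -0.336  0.03 ] [ 0.4658 -0.313   0.03  ]
grey [ 0.401 -0.162  0.03 ] [ 0.502 -0.162  0.03 ] [ 0.4513 -0.1621  0.03  ]
grey2 [ 0.409 -0.141  0.03 ] [ 0.496 -0.182  0.03 ] [ 0.4523 -0.1615  0.03  ]
dark [ 0.563 -0.307  0.03 ] [ 0.66  -0.311  0.03 ] [ 0.6111 -0.3092  0.03  ]
dark2 [ 0.57  -0.285  0.03 ] [ 0.657 -0.331  0.03 ] [ 0.6135 -0.308   0.03  ]
[[ 0.967  0.254 -0.   ]
 [ 0.254 -0.967  0.001]
 [ 0.    -0.001 -1.   ]]
cam in tool [ 0.08030334 -0.0014852  -0.1423448 ] [[ 0.    -0.948 -0.319]
 [ 1.     0.    -0.   ]
 [ 0.001 -0.319  0.948]]
```

```bash
cat >> h.py <<'E'
def tgt(x,y,z,yaw):
    """delta from now to TCP xyz (mm), tool down with tool x at world yaw (deg)"""
    o=bot.get_obs();T=R.from_quat(o["tool_rot"])
    d=T.inv().apply(np.array([x,y,z])/1000-o["eef_pos"])
    G=R.from_euler('z',yaw,degrees=True)*R.from_quat([1,0,0,0])
    w=(T.inv()*G).as_rotvec(degrees=True)
    print("D",d.round(4).tolist(),"W",w.round(2).tolist(),"dist",np.linalg.norm(d).round(3),"F",np.round(o["ft_force"],1),"g",round(float(o["grip_width"]),4),"t",round(float(o["clock"]),2),"j6",round(float(o["joint_pos"][5]),2))
E
python3 -c "
from h import *
tgt(500,-100,330,0)"
```

```text
D [0.4582, -0.2762, -0.0988] W [-0.04, 0.0, 14.71] dist 0.544 F [-0.5  0.2 -0.1] g 0.0856 t 0.3 j6 1.57
```

Emit:
send_rows:
  deltas:
    - {"grip": 1, "translation": [0.05, -0.03, -0.03], "twist": [0, 0, 4]}
    - {"grip": 1, "translation": [0.1, -0.06, -0.05], "twist": [0, 0, 8]}
    - {"grip": 1, "translation": [0.15, -0.09, -0.07], "twist": [0, 0, 12]}
    - {"grip": 1, "translation": [0.2, -0.12, -0.09], "twist": [0, 0, 14.7]}
    - {"grip": 1, "translation": [0.25, -0.15, -0.099], "twist": [0, 0, 14.7]}

```text
clock: 0.92
eef_pos: [0.3321, -0.2737, 0.3315]
tool_rot: [1.0, -0.0, 0.001, 0.001]
ft_force: [0.5, 0.2, -0.9]
grip_width: 0.0854
```

```bash
python3 -c "
from h import *
print(bot.get_obs()['joint_pos'],bot.get_obs()['eef_pos'])
tgt(500,-100,330,0)"
```

```text
[-6.89671725e-01  7.71317871e-02  6.66082581e-02  1.55814465e+00
  4.09001882e-04  2.45228422e+00] [ 0.33206366 -0.27372001  0.331515  ]
D [0.1679, -0.1738, 0.0017] W [0.06, -0.11, -0.02] dist 0.242 F [ 0.5  0.2 -0.9] g 0.0854 t 0.93 j6 2.45
```

Emit:
send_rows:
  deltas:
    - {"grip": 1, "translation": [0.03, -0.03, 0], "twist": [0, 0, -10.5]}
    - {"grip": 1, "translation": [0.05, -0.06, 0], "twist": [0, 0, -21]}
    - {"grip": 1, "translation": [0.07, -0.09, 0], "twist": [0, 0, -31.5]}
    - {"grip": 1, "translation": [0.09, -0.12, 0], "twist": [0, 0, -42]}
    - {"grip": 1, "translation": [0.12, -0.15, 0], "twist": [0, 0, -52.5]}

```text
clock: 1.55
eef_pos: [0.4524, -0.1228, 0.3319]
tool_rot: [0.896, 0.445, 0.001, 0.001]
ft_force: [0.5, -0.5, -0.6]
grip_width: 0.0854
```

Emit:
send_rows:
  deltas:
    - {"grip": 1, "translation": [0, 0, 0], "twist": [0, 0, -10.5]}
    - {"grip": 1, "translation": [0, 0, 0], "twist": [0, 0, -21]}
    - {"grip": 1, "translation": [0, 0, 0], "twist": [0, 0, -31.5]}
    - {"grip": 1, "translation": [0, 0, 0], "twist": [0, 0, -42]}
    - {"grip": 1, "translation": [0, 0, 0], "twist": [0, 0, -52.5]}

```text
clock: 2.17
eef_pos: [0.4524, -0.1227, 0.3318]
tool_rot: [0.604, 0.797, 0.0, 0.001]
ft_force: [0.3, -0.4, 0.0]
grip_width: 0.0857
```

Emit:
send_rows:
  deltas:
    - {"grip": 1, "translation": [0, 0, 0], "twist": [0, 0, -10.5]}
    - {"grip": 1, "translation": [0, 0, 0], "twist": [0, 0, -21]}
    - {"grip": 1, "translation": [0, 0, 0], "twist": [0, 0, -31.5]}
    - {"grip": 1, "translation": [0, 0, 0], "twist": [0, 0, -42]}
    - {"grip": 1, "translation": [0, 0, 0], "twist": [0, 0, -52.5]}

```text
clock: 2.8
eef_pos: [0.4523, -0.1227, 0.3318]
tool_rot: [0.186, 0.982, -0.0, 0.001]
ft_force: [-0.2, -0.5, -0.3]
grip_width: 0.0856
```

```bash
python3 -c "
from h import *
print(bot.get_obs()['joint_pos'],bot.get_obs()['eef_pos'])
tgt(450,-100,330,180)
w=camera('wrist');cv2.imwrite('pics/w1.png',w['color'])"
```

```text
[-2.64398827e-01  1.55375697e-01  1.56956890e-01  1.57008021e+00
 -7.26450349e-04  1.10719605e-01] [ 0.45231256 -0.12268626  0.33177746]
D [0.0105, 0.0203, 0.0017] W [-0.05, 0.13, -21.49] dist 0.023 F [-0.2 -0.5 -0.3] g 0.0856 t 2.8 j6 0.11
```

View pics/w1.png

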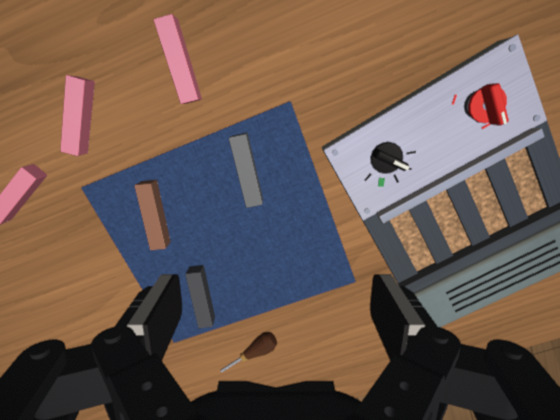

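The wrist view shows all three stones, at (246,170), (152,215) and (200,297), plus both knobs and parts of the four grooves. I'll zoom in for precise corners.

```bash
python3 - <<'E'
import cv2
a=cv2.imread("pics/w1.png");cv2.imwrite("pics/z4.png",cv2.resize(a[125:335,125:275],None,fx=2.85,fy=2.85,interpolation=cv2.INTER_CUBIC))
cv2.imwrite("pics/z5.png",cv2.resize(a[30:320,320:560],None,fx=2.05,fy=2.05,interpolation=cv2.INTER_CUBIC))
from h import *
hsv=cv2.cvtColor(a,cv2.COLOR_BGR2HSV)
for p in((246,170),(152,215),(200,297),(258,200),(220,150),(410,235)):print(p,hsv[p[1],p[0]],a[p[1],p[0]])
E
```

```text
(246, 170) [120   2 124] [124 123 123]
(152, 215) [ 10 108 153] [ 88 109 153]
(200, 297) [120   9  88] [88 85 85]
(258, 200) [ 90   2 123] [123 123 122]
(220, 150) [109 127 108] [108  73  54]
(410, 235) [ 14 110 183] [104 142 183]
```

View pics/z4.png

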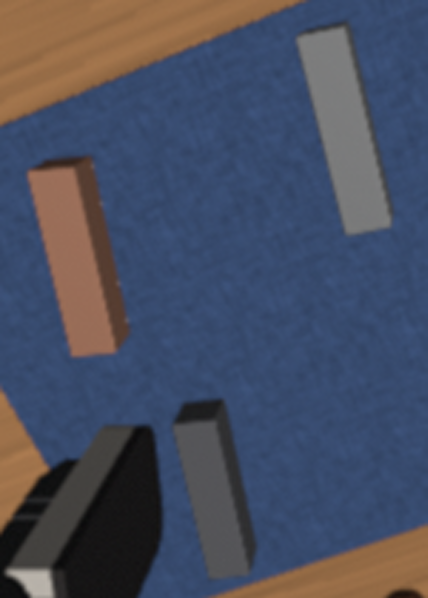

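View pics/z5.png

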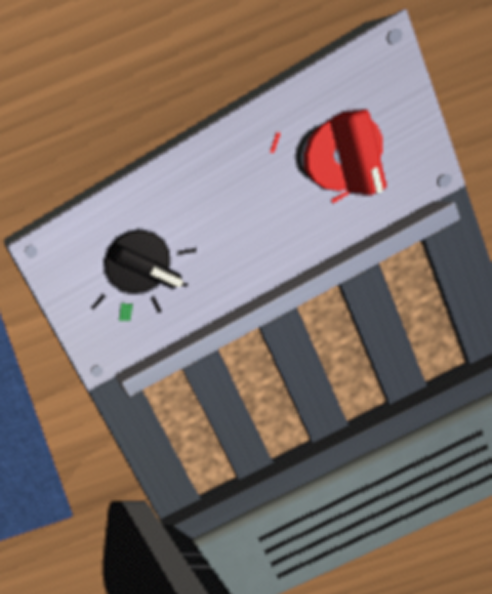

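```bash
cat >> h.py <<'E'
def stones(c,prior=None):
    a=c["color"];hsv=cv2.cvtColor(a,cv2.COLOR_BGR2HSV);H,S,V=[hsv[...,i].astype(int) for i in range(3)]
    ms={"grey":(S<30)&(V>105)&(V<150),"brown":(S>70)&(S<150)&(V>125)&(H<14),"dark":(S<30)&(V>74)&(V<100)}
    out={}
    for n,m in ms.items():
        m=cv2.morphologyEx(m.astype(np.uint8)*255,cv2.MORPH_OPEN,np.ones((3,3)))
        for k in cv2.findContours(m,cv2.RETR_EXTERNAL,cv2.CHAIN_APPROX_NONE)[0]:
            if cv2.contourArea(k)<200: continue
            P=np.array([onplane(c,*q[0],.030)[:2]*1000 for q in k],np.float32)
            r=cv2.minAreaRect(P);w,h=r[1];L,W=max(w,h),min(w,h)
            if not(85<L<112 and 16<W<30): continue
            b=cv2.boxPoints(r);e=b[1]-b[0] if np.linalg.norm(b[1]-b[0])>np.linalg.norm(b[2]-b[1]) else b[2]-b[1]
            ang=np.degrees(np.arctan2(e[1],e[0]));ang=(ang+90)%180-90
            print(n,np.round(r[0],1),"LxW",round(L,1),round(W,1),"ang",round(float(ang),1));out[n]=(r[0],ang)
    return out
E
python3 - <<'E'
from h import *
c=camera("wrist");stones(c)
P=lambda x,y,z:onplane(c,320+x/2.05,30+y/2.05,z)[:2]*1000
for n,p,z in(("deck -y",(6,243),.036),("deck +y",(405,12),.036),("jaw -y",(128,395),.054),("jaw+y",(460,215),.054)):print(n,P(*p,z).round(1))
for n,p,z in(("g floor rear +y",(238,476),.03),("g2",(311,440),.03),("g3",(388,400),.03),("g4",(466,360),.03),("gfront+y",(182,368),.03),("dialdisc",(137,262),.044),("red grip",(357,152),.078)):print(n,P(*p,z).round(1))
E
```

```text
grey [ 446.4 -164. ] LxW 98.4 22.7 ang -9.4
brown [ 457.2 -316.8] LxW 98.1 22.9 ang -15.8
dark [ 607.  -311.7] LxW 97.2 22.3 ang -14.0
deck -y [453.7 -56.5]
deck +y [411.6 201. ]
jaw -y [574.2 -14.7]
jaw+y [534.2 203.9]
g floor rear +y [675.8  47.5]
g2 [666.4 102.4]
g3 [655.3 158.3]
g4 [644.9 212.7]
gfront+y [579.9  29.7]
dialdisc [493.7  16.5]
red grip [469.2 137.9]
```

```bash
python3 -c "
from h import *
tgt(446.5,-164,13,170.6)"
```

```text
D [-0.0092, -0.0404, 0.3188] W [-0.04, 0.13, -12.46] dist 0.321 F [0.1 0.1 0.1] g 0.0852 t 2.9 j6 0.12
```

Emit:
send_rows:
  deltas:
    - {"grip": 1, "translation": [-0.009, -0.04, 0.05], "twist": [0, 0, -10]}
    - {"grip": 1, "translation": [-0.009, -0.04, 0.1], "twist": [0, 0, -12.5]}
    - {"grip": 1, "translation": [-0.009, -0.04, 0.15], "twist": [0, 0, -12.5]}
    - {"grip": 1, "translation": [-0.009, -0.04, 0.19], "twist": [0, 0, -12.5]}
    - {"grip": 1, "translation": [-0.009, -0.04, 0.2], "twist": [0, 0, -12.5]}

```text
clock: 3.52
eef_pos: [0.4441, -0.1627, 0.1294]
tool_rot: [0.083, 0.997, 0.0, -0.002]
ft_force: [0.1, -1.2, -0.1]
grip_width: 0.0856
```

```bash
python3 -c "
from h import *
w=camera('wrist');cv2.imwrite('pics/w2.png',w['color']);stones(w)
tgt(446.5,-164,13,170.6)"
```

```text
grey [ 446.6 -164.2] LxW 97.6 22.9 ang -9.5
brown [ 457.4 -316.7] LxW 98.6 23.3 ang -15.6
D [-0.0022, -0.0008, 0.1167] W [-0.01, -0.12, -0.07] dist 0.117 F [-0.5 -0.1  0. ] g 0.0852 t 3.58 j6 -0.19
```

View pics/w2.png

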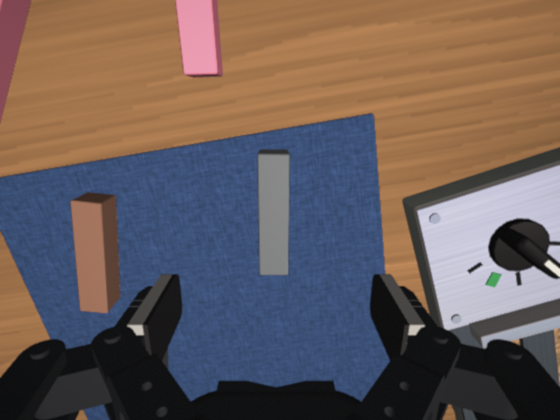

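The grey stone is centred between the fingers at (274,212), and both views agree. I'll descend.

Emit:
send_rows:
  deltas:
    - {"grip": 1, "translation": [-0.002, -0.001, 0.05], "twist": [0, 0, 0]}
    - {"grip": 1, "translation": [-0.002, -0.001, 0.09], "twist": [0, 0, 0]}
    - {"grip": 1, "translation": [-0.002, -0.001, 0.112], "twist": [0, 0, 0]}
    - {"grip": 1, "translation": [-0.002, -0.001, 0.117], "twist": [0, 0, 0]}
    - {"grip": 0.5, "translation": [-0.002, -0.001, 0.117], "twist": [0, 0, 0]}

```text
clock: 4.2
eef_pos: [0.4477, -0.1647, 0.0141]
tool_rot: [0.083, 0.997, -0.0, 0.0]
ft_force: [0.1, -2.0, 1.0]
grip_width: 0.0696
```

Emit:
send_rows:
  deltas:
    - {"grip": 0, "translation": [0, 0, 0], "twist": [0, 0, 0]}
    - {"grip": 0, "translation": [0, 0, 0], "twist": [0, 0, 0]}
    - {"grip": 0, "translation": [0, 0, 0], "twist": [0, 0, 0]}
    - {"grip": 0, "translation": [0, 0, 0], "twist": [0, 0, 0]}
    - {"grip": 0, "translation": [0, 0, 0], "twist": [0, 0, 0]}

```text
clock: 4.82
eef_pos: [0.4488, -0.1651, 0.0154]
tool_rot: [0.083, 0.997, -0.001, 0.001]
ft_force: [-0.1, 0.7, 5.0]
grip_width: 0.0224
```

Emit:
send_rows:
  deltas:
    - {"grip": 0, "translation": [0, 0, -0.02], "twist": [0, 0, 0]}
    - {"grip": 0, "translation": [0, 0, -0.05], "twist": [0, 0, 0]}
    - {"grip": 0, "translation": [0, 0, -0.1], "twist": [0, 0, 0]}
    - {"grip": 0, "translation": [0, 0, -0.13], "twist": [0, 0, 0]}
    - {"grip": 0, "translation": [0, 0, -0.13], "twist": [0, 0, 0]}

```text
clock: 5.45
eef_pos: [0.4502, -0.1656, 0.1478]
tool_rot: [0.083, 0.997, -0.002, 0.004]
ft_force: [-0.2, -0.3, -1.8]
grip_width: 0.0223
```

```bash
python3 -c "
from h import *
w=camera('wrist');cv2.imwrite('pics/w3.png',w['color'])
tgt(580,60,200,190.3)"
```

```text
D [-0.0925, 0.2436, -0.0541] W [-0.14, 0.26, -19.81] dist 0.266 F [ 0.4  0.  -2.5] g 0.0223 t 5.5 j6 -0.19
```

View pics/w3.png

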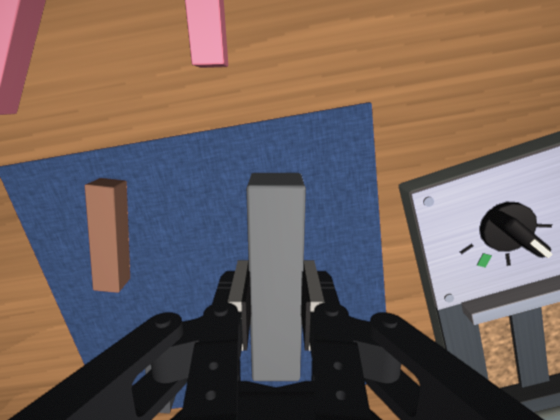

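The stone is held, at (276,275) in the image. Next I'll move over the machine to measure the grooves.

Emit:
send_rows:
  deltas:
    - {"grip": 0, "translation": [-0.01, 0.05, -0.03], "twist": [0, 0, -4]}
    - {"grip": 0, "translation": [-0.03, 0.1, -0.06], "twist": [0, 0, -8]}
    - {"grip": 0, "translation": [-0.04, 0.15, -0.07], "twist": [0, 0, -12]}
    - {"grip": 0, "translation": [-0.05, 0.2, -0.07], "twist": [0, 0, -16]}
    - {"grip": 0, "translation": [-0.05, 0.25, -0.07], "twist": [0, 0, -19.8]}

```text
clock: 6.12
eef_pos: [0.5388, 0.0748, 0.2131]
tool_rot: [-0.091, 0.996, -0.002, 0.0]
ft_force: [0.7, 0.2, -2.5]
grip_width: 0.0223
```

```bash
python3 -c "
from h import *
w=camera('wrist');cv2.imwrite('pics/w4.png',w['color'])
cv2.imwrite('pics/w4b.png',cv2.resize(w['color'],None,fx=1.42,fy=1.42,interpolation=cv2.INTER_CUBIC))
tgt(580,60,200,190.3)"
```

```text
D [-0.0361, -0.0284, 0.0128] W [0.14, 0.09, 0.54] dist 0.048 F [ 1.4  4.  -1.5] g 0.0226 t 6.17 j6 -0.04
```

View pics/w4b.png

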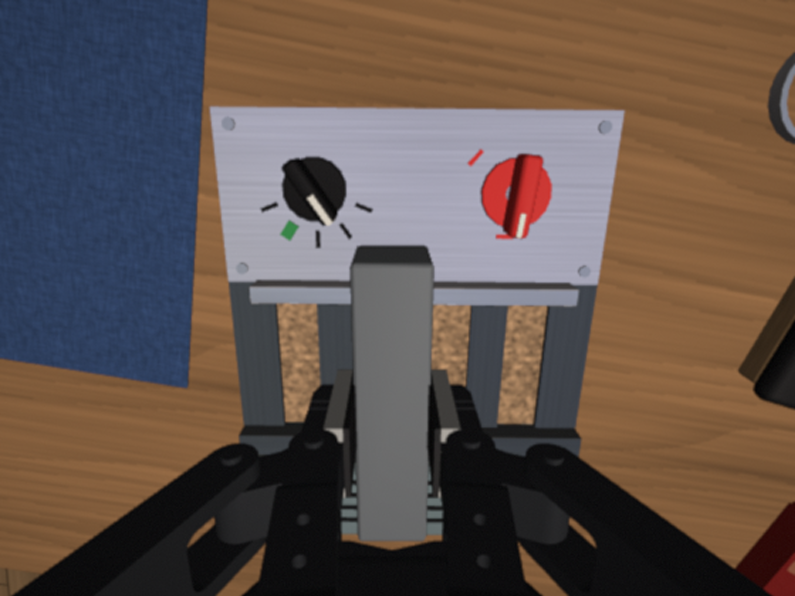

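The four grooves are visible, with the cork floors at about x=300, 450 and 523 in the zoomed picture. The dial pointer is at the 0.6 mark and the red knob is unturned. I'll fit the cork edges.

```bash
cat > gr.py <<'E'
from h import *
def cork(c):
    a=c["color"];hsv=cv2.cvtColor(a,cv2.COLOR_BGR2HSV);H,S,V=[hsv[...,i].astype(int) for i in range(3)]
    m=((H<20)&(S>60)&(V>100)).astype(np.uint8)*255
    m=cv2.morphologyEx(m,cv2.MORPH_OPEN,np.ones((3,3)));m=cv2.morphologyEx(m,cv2.MORPH_CLOSE,np.ones((5,5)))
    for k in cv2.findContours(m,cv2.RETR_EXTERNAL,cv2.CHAIN_APPROX_NONE)[0]:
        if cv2.contourArea(k)<600: continue
        P=np.array([onplane(c,*q[0],.030)[:2]*1000 for q in k],np.float32);r=cv2.minAreaRect(P)
        if max(r[1])>130:continue
        print("cork",np.round(r[0],1),np.round(r[1],1),round(r[2],1));print(cv2.boxPoints(r).round(1).tolist())
E
python3 - <<'E'
from gr import *
c=camera("wrist");cork(c)
P=lambda x,y,z:onplane(c,x/1.42,y/1.42,z)[:2]*1000
q=[("deck-y",(211,107),.036),("deck+y",(624,111),.036),("jawface -y",(250,303),.054),("jawface +y",(578,304),.054),("stoptop-y",(243,428),.05),("stoptop+y",(578,430),.05)]
for n,p,z in q:print(n,P(*p,z).round(1))
a,b=P(*q[0][1],.036),P(*q[1][1],.036);d=b-a;print("yaw",np.degrees(np.arctan2(-d[0],d[1])),np.linalg.norm(d),"mid",(a+b)/2)
E
```

```text
cork [599.5 187.4] [99.8 29. ] 10.0
[[547.7999877929688, 193.10000610351562], [552.7999877929688, 164.5], [651.2000122070312, 181.8000030517578], [646.0999755859375, 210.39999389648438]]
cork [592.2 134. ] [65.4 20.1] 10.3
[[558.2000122070312, 138.0], [561.7999877929688, 118.19999694824219], [626.0999755859375, 129.89999389648438], [622.5999755859375, 149.6999969482422]]
cork [628.7  21.1] [99.6 29.3] 10.1
[[577.2000122070312, 26.799999237060547], [582.2999877929688, -2.0999999046325684], [680.2999877929688, 15.399999618530273], [675.2000122070312, 44.29999923706055]]
cork [476.2 151.3] [51.9 45.7] 37.2
[[441.70001220703125, 153.8000030517578], [469.29998779296875, 117.4000015258789], [510.70001220703125, 148.8000030517578], [483.0, 185.3000030517578]]
deck-y [458. -48.]
deck+y [411.2 208.4]
jawface -y [576.7  -7.2]
jawface +y [535.8 211.5]
stoptop-y [678.9  -4. ]
stoptop+y [633.5 244.9]
yaw 10.341340233155076 260.69380937329066 mid [434.58461219  80.19507848]
```

The arm was still moving between those frames, so the two don't agree. I'll re-measure now that it has settled.

```bash
python3 - <<'E'
from gr import *
for i in range(2):
    c=camera("wrist");print(bot.get_obs()["eef_pos"].round(4))
cork(c);cv2.imwrite('pics/w5.png',cv2.resize(c['color'],None,fx=1.42,fy=1.42,interpolation=cv2.INTER_CUBIC))
E
```

```text
[0.538  0.0756 0.2128]
[0.5378 0.0741 0.2132]
cork [599.5 187.6] [99.8 28.8] 9.9
[[547.9000244140625, 193.1999969482422], [552.7999877929688, 164.8000030517578], [651.2000122070312, 181.89999389648438], [646.2000122070312, 210.3000030517578]]
cork [591.3 131. ] [63.7 26.5] 12.1
[[557.4000244140625, 137.1999969482422], [562.9000244140625, 111.30000305175781], [625.2000122070312, 124.69999694824219], [619.5999755859375, 150.60000610351562]]
cork [628.4  20.8] [99.8 29.6] 9.7
[[576.7999877929688, 27.0], [581.7999877929688, -2.200000047683716], [680.0999755859375, 14.699999809265137], [675.0999755859375, 43.900001525878906]]
cork [474.4 135.9] [43.1 18.4] 3.8
[[452.29998779296875, 143.6999969482422], [453.5, 125.30000305175781], [496.5, 128.1999969482422], [495.20001220703125, 146.5]]
cork [474.8 161.6] [54.3 22.6] 4.5
[[446.79998779296875, 170.6999969482422], [448.6000061035156, 148.10000610351562], [502.70001220703125, 152.39999389648438], [501.0, 175.0]]
```

View pics/w5.png

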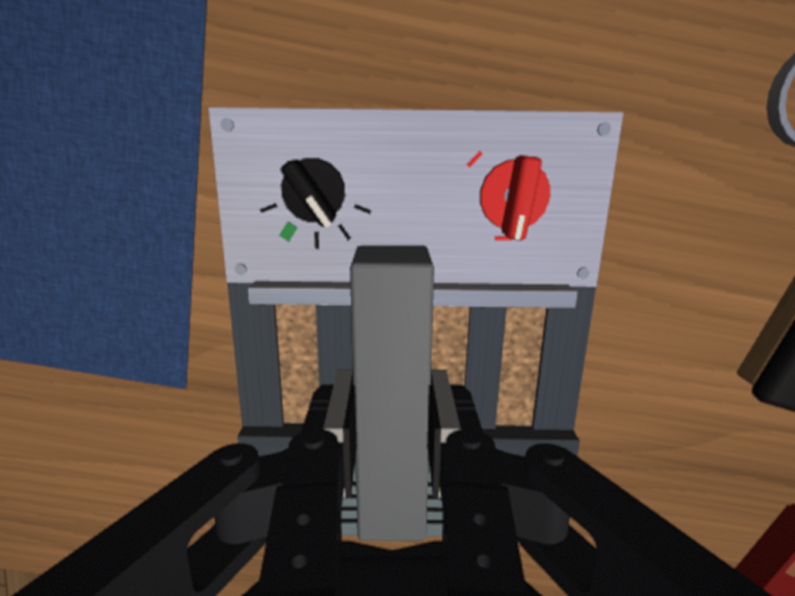

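```bash
python3 -c "
from h import *
tgt(627,21,100,190)"
```

```text
D [-0.0782, -0.068, 0.1133] W [-0.2, -0.05, 0.41] dist 0.154 F [ 0.1 -0.8 -1.7] g 0.0227 t 6.33 j6 -0.04
```

Emit:
send_rows:
  deltas:
    - {"grip": 0, "translation": [-0.03, -0.025, 0.04], "twist": [0, 0, 0]}
    - {"grip": 0, "translation": [-0.06, -0.05, 0.08], "twist": [0, 0, 0.4]}
    - {"grip": 0, "translation": [-0.078, -0.068, 0.105], "twist": [0, 0, 0.4]}
    - {"grip": 0, "translation": [-0.078, -0.068, 0.113], "twist": [0, 0, 0.4]}
    - {"grip": 0, "translation": [-0.078, -0.068, 0.113], "twist": [0, 0, 0.4]}

```text
clock: 6.95
eef_pos: [0.6251, 0.0199, 0.0989]
tool_rot: [-0.086, 0.996, -0.002, -0.002]
ft_force: [-0.2, 0.4, -1.8]
grip_width: 0.0223
```

```bash
python3 -c "
from gr import *
c=camera('wrist');c=camera('wrist');cork(c)
cv2.imwrite('pics/w6.png',c['color'])
tgt(627,21,42,190)"
```

```text
cork [597.2 189. ] [104.7  27.6] 9.5
[[543.2999877929688, 194.0], [547.7999877929688, 166.8000030517578], [651.0999755859375, 184.0], [646.5, 211.1999969482422]]
cork [607.1 132.7] [104.6  28. ] 9.9
[[553.2000122070312, 137.5], [558.0, 109.9000015258789], [661.0, 127.9000015258789], [656.2000122070312, 155.5]]
cork [616.9  76.9] [104.6  29.4] 9.9
[[562.9000244140625, 82.4000015258789], [567.9000244140625, 53.400001525878906], [671.0, 71.4000015258789], [665.9000244140625, 100.4000015258789]]
cork [581.3  13.2] [12.4 30.4] 10.0
[[572.5999755859375, 27.100000381469727], [577.9000244140625, -2.9000000953674316], [590.0, -0.699999988079071], [584.7999877929688, 29.200000762939453]]
cork [475.3 150.8] [26.  15.3] 25.0
[[460.29998779296875, 152.3000030517578], [466.70001220703125, 138.39999389648438], [490.29998779296875, 149.39999389648438], [483.8999938964844, 163.1999969482422]]
D [-0.0005, 0.0003, 0.0592] W [-0.2, -0.01, -0.02] dist 0.059 F [ 0.4  0.2 -0.6] g 0.0224 t 7.05 j6 -0.14
```

View pics/w6.png

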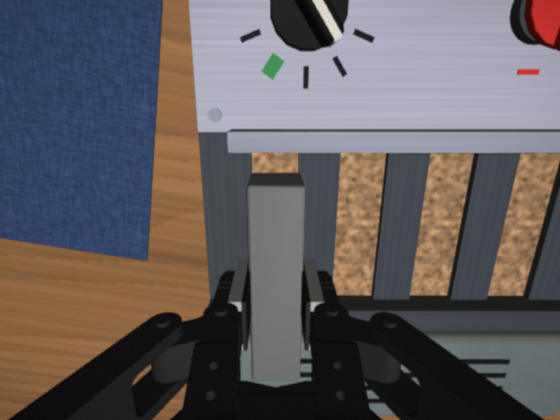

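Groove 0's front end agrees with my estimate to within 1 mm. I'll lower the stone.

Emit:
send_rows:
  deltas:
    - {"grip": 0, "translation": [0, 0, 0.025], "twist": [0, 0, 0]}
    - {"grip": 0, "translation": [0, 0, 0.045], "twist": [0, 0, 0]}
    - {"grip": 0, "translation": [0, 0, 0.055], "twist": [0, 0, 0]}
    - {"grip": 0, "translation": [0, 0, 0.059], "twist": [0, 0, 0]}
    - {"grip": 0, "translation": [0, 0, 0.0605], "twist": [0, 0, 0]}

```text
clock: 7.68
eef_pos: [0.627, 0.0207, 0.0415]
tool_rot: [-0.087, 0.996, -0.002, 0.001]
ft_force: [-1.1, -0.5, -1.2]
grip_width: 0.0224
```

```bash
python3 -c "
from gr import *
c=camera('wrist')
cv2.imwrite('pics/w7.png',c['color'])
tgt(627,21,42,190)"
```

```text
D [0.0001, 0.0003, -0.0005] W [-0.21, 0.07, -0.01] dist 0.001 F [ 1.3 -0.4 -1.6] g 0.0223 t 7.72 j6 -0.14
```

View pics/w7.png

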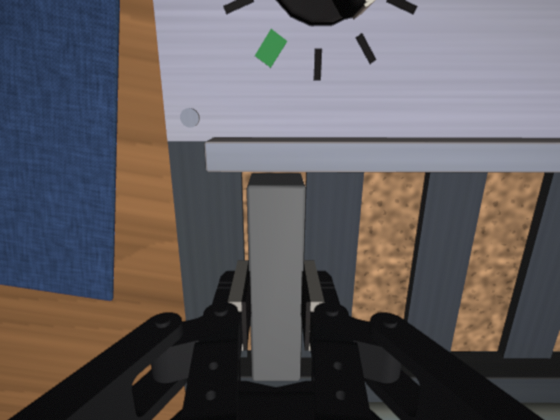

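It's in the groove but not yet resting on the floor. I'll lower a little more, release and lift.

Emit:
send_rows:
  deltas:
    - {"grip": 0, "translation": [0, 0, 0.001], "twist": [0, 0, 0]}
    - {"grip": 0, "translation": [0, 0, 0.0015], "twist": [0, 0, 0]}
    - {"grip": 0, "translation": [0, 0, 0.0015], "twist": [0, 0, 0]}

```text
clock: 8.1
eef_pos: [0.6278, 0.0207, 0.0414]
tool_rot: [-0.087, 0.996, -0.002, 0.002]
ft_force: [-2.4, -0.4, 6.5]
grip_width: 0.0222
```

Emit:
send_rows:
  deltas:
    - {"grip": 0.45, "translation": [0, 0, 0], "twist": [0, 0, 0]}
    - {"grip": 0.45, "translation": [0, 0, 0], "twist": [0, 0, 0]}
    - {"grip": 0.45, "translation": [0, 0, 0], "twist": [0, 0, 0]}
    - {"grip": 0.5, "translation": [0, 0, -0.03], "twist": [0, 0, 0]}
    - {"grip": 0.5, "translation": [0, 0, -0.06], "twist": [0, 0, 0]}

```text
clock: 8.72
eef_pos: [0.6271, 0.0209, 0.1012]
tool_rot: [-0.087, 0.996, -0.002, 0.001]
ft_force: [0.6, 0.3, -0.0]
grip_width: 0.0428
```

```bash
python3 -c "
from gr import *
c=camera('wrist')
cv2.imwrite('pics/w8.png',c['color']);c=camera('scene');cv2.imwrite('pics/s8.png',c['color'])
tgt(455,-318,150,164.3)"
```

```text
D [0.231, -0.3036, -0.0456] W [-0.14, 0.66, 25.69] dist 0.384 F [0.4 1.1 0.4] g 0.043 t 8.82 j6 -0.14
```

View pics/w8.png

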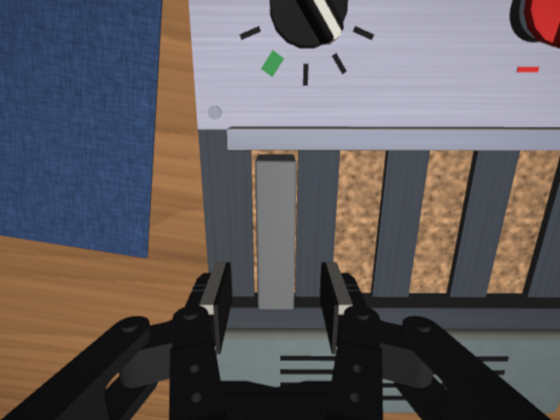

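View pics/s8.png

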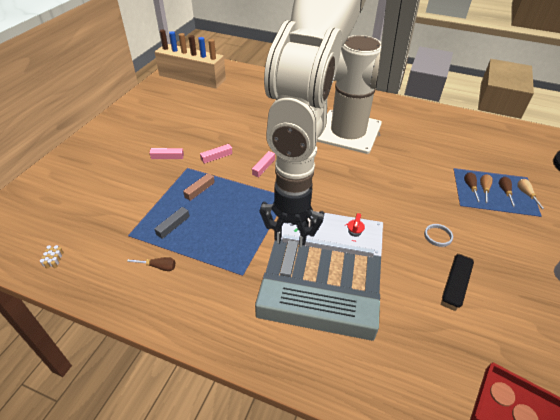

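The grey stone is seated at (276,232) in the wrist image, and contact was felt at 6.5 N. Next is the brown stone.

Emit:
send_rows:
  deltas:
    - {"grip": 0.8, "translation": [0.01, -0.02, -0.04], "twist": [0, 0, 3]}
    - {"grip": 1, "translation": [0.04, -0.065, -0.045], "twist": [0, 0, 8]}
    - {"grip": 1, "translation": [0.07, -0.11, -0.045], "twist": [0, 0, 13]}
    - {"grip": 1, "translation": [0.1, -0.155, -0.045], "twist": [0, 0, 18]}
    - {"grip": 1, "translation": [0.13, -0.2, -0.045], "twist": [0, 0, 25.7]}

```text
clock: 9.45
eef_pos: [0.5354, -0.1997, 0.149]
tool_rot: [0.139, 0.99, -0.001, 0.005]
ft_force: [0.0, -0.1, 0.2]
grip_width: 0.0857
```

```bash
python3 -c "
from gr import *
c=camera('wrist');c=camera('wrist')
stones(c)
tgt(457,-317,120,164.3)"
```

```text
grey [ 607.8 -312.4] LxW 96.8 21.8 ang -14.3
brown [ 457.6 -316.7] LxW 98.2 23.8 ang -15.5
D [0.0422, -0.131, 0.0287] W [-0.08, 0.56, -0.49] dist 0.141 F [-0.1  1.2  0.4] g 0.0854 t 9.55 j6 -0.08
```

Emit:
send_rows:
  deltas:
    - {"grip": 1, "translation": [0.014, -0.044, 0], "twist": [0, 0.5, 0]}
    - {"grip": 1, "translation": [0.028, -0.088, 0.01], "twist": [0, 0.5, 0]}
    - {"grip": 1, "translation": [0.042, -0.131, 0.02], "twist": [0, 0.5, -0.5]}
    - {"grip": 1, "translation": [0.042, -0.131, 0.029], "twist": [0, 0.5, -0.5]}
    - {"grip": 1, "translation": [0.042, -0.131, 0.029], "twist": [0, 0.5, -0.5]}

```text
clock: 10.18
eef_pos: [0.4569, -0.3159, 0.1183]
tool_rot: [0.136, 0.991, 0.0, -0.001]
ft_force: [-0.5, 0.1, 0.9]
grip_width: 0.0853
```

```bash
python3 -c "
from gr import *
c=camera('wrist');cv2.imwrite('pics/w9.png',c['color'])
stones(c)
tgt(457,-317,13,164.4)"
```

```text
brown [ 457.4 -317.5] LxW 98.4 23.1 ang -15.8
D [0.0002, -0.0012, 0.106] W [-0.03, -0.0, -0.01] dist 0.106 F [0.5 0.6 0.7] g 0.0852 t 10.22 j6 -0.33
```

View pics/w9.png

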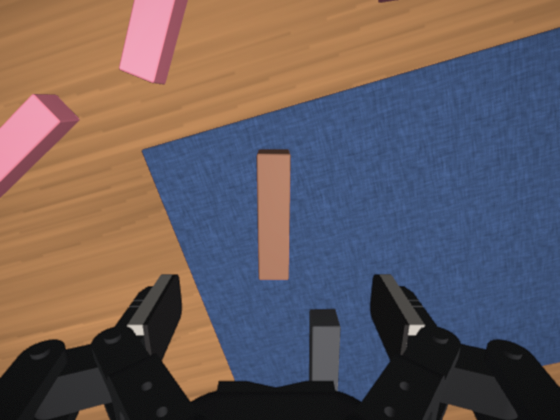

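The brown stone is centred at (274,215), and the dark stone is well clear beyond it. I'll descend and grip.

Emit:
send_rows:
  deltas:
    - {"grip": 1, "translation": [0, -0.001, 0.05], "twist": [0, 0, 0]}
    - {"grip": 1, "translation": [0, -0.001, 0.085], "twist": [0, 0, 0]}
    - {"grip": 1, "translation": [0, -0.001, 0.102], "twist": [0, 0, 0]}
    - {"grip": 1, "translation": [0, -0.001, 0.106], "twist": [0, 0, 0]}
    - {"grip": 0.5, "translation": [0, -0.001, 0.106], "twist": [0, 0, 0]}

```text
clock: 10.85
eef_pos: [0.4584, -0.3164, 0.0136]
tool_rot: [0.135, 0.991, -0.0, 0.0]
ft_force: [-0.4, -0.5, 0.3]
grip_width: 0.0701
```

Emit:
send_rows:
  deltas:
    - {"grip": 0, "translation": [0, 0, 0], "twist": [0, 0, 0]}
    - {"grip": 0, "translation": [0, 0, 0], "twist": [0, 0, 0]}
    - {"grip": 0, "translation": [0, 0, 0], "twist": [0, 0, 0]}
    - {"grip": 0, "translation": [0, 0, 0], "twist": [0, 0, 0]}
    - {"grip": 0, "translation": [0, 0, 0], "twist": [0, 0, 0]}

```text
clock: 11.48
eef_pos: [0.4592, -0.3171, 0.0148]
tool_rot: [0.135, 0.991, -0.001, 0.002]
ft_force: [-0.8, -0.1, 5.7]
grip_width: 0.0224
```

Emit:
send_rows:
  deltas:
    - {"grip": 0, "translation": [0, 0, -0.02], "twist": [0, 0, 0]}
    - {"grip": 0, "translation": [0, 0, -0.05], "twist": [0, 0, 0]}
    - {"grip": 0, "translation": [0, 0, -0.1], "twist": [0, 0, 0]}
    - {"grip": 0, "translation": [0, 0, -0.13], "twist": [0, 0, 0]}
    - {"grip": 0, "translation": [0, 0, -0.13], "twist": [0, 0, 0]}

```text
clock: 12.1
eef_pos: [0.4602, -0.3178, 0.1472]
tool_rot: [0.135, 0.991, -0.002, 0.004]
ft_force: [-0.1, 0.3, -0.9]
grip_width: 0.0226
```

```bash
python3 -c "
from gr import *
c=camera('wrist');cv2.imwrite('pics/w10.png',c['color'])
tgt(617,77,150,190)"
```

```text
D [-0.0467, 0.4219, -0.0055] W [-0.16, 0.23, -25.54] dist 0.425 F [-0.7 -0.1 -2.2] g 0.0225 t 12.15 j6 -0.33
```

View pics/w10.png

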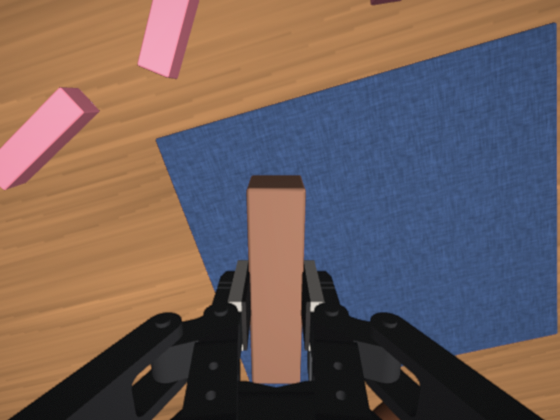

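Emit:
send_rows:
  deltas:
    - {"grip": 0, "translation": [0, 0.05, -0.01], "twist": [0, 0, -4]}
    - {"grip": 0, "translation": [-0.01, 0.1, -0.01], "twist": [0, 0, -8]}
    - {"grip": 0, "translation": [-0.015, 0.15, -0.01], "twist": [0, 0, -12]}
    - {"grip": 0, "translation": [-0.02, 0.2, -0.01], "twist": [0, 0, -16]}
    - {"grip": 0, "translation": [-0.025, 0.25, -0.01], "twist": [0, 0, -20]}

```text
clock: 12.78
eef_pos: [0.5488, -0.0811, 0.152]
tool_rot: [-0.04, 0.999, -0.001, -0.0]
ft_force: [0.1, 0.5, -0.8]
grip_width: 0.0223
```

```bash
python3 -c "
from gr import *
c=camera('wrist');cv2.imwrite('pics/w11.png',c['color'])
tgt(616.8,76.6,100,190)"
```

```text
D [-0.0788, 0.1452, 0.0526] W [0.14, 0.11, -4.96] dist 0.173 F [ 1.7  2.5 -0.5] g 0.0226 t 12.82 j6 -0.22
```

Emit:
send_rows:
  deltas:
    - {"grip": 0, "translation": [-0.025, 0.05, 0], "twist": [0, 0, -2]}
    - {"grip": 0, "translation": [-0.05, 0.1, 0.01], "twist": [0, 0, -5]}
    - {"grip": 0, "translation": [-0.079, 0.145, 0.03], "twist": [0, 0, -5]}
    - {"grip": 0, "translation": [-0.079, 0.145, 0.052], "twist": [0, 0, -5]}
    - {"grip": 0, "translation": [-0.079, 0.145, 0.052], "twist": [0, 0, -5]}

```text
clock: 13.45
eef_pos: [0.6136, 0.0766, 0.0957]
tool_rot: [-0.088, 0.996, 0.001, -0.004]
ft_force: [-0.7, -0.8, -1.2]
grip_width: 0.0226
```

```bash
python3 -c "
from gr import *
c=camera('wrist');c=camera('wrist');cv2.imwrite('pics/w12.png',c['color']);cork(c)
tgt(616.8,76.6,41,190)"
```

```text
cork [597.1 187.9] [104.1  27.9] 9.9
[[543.5, 192.60000610351562], [548.2999877929688, 165.10000610351562], [650.7999877929688, 183.10000610351562], [646.0, 210.60000610351562]]
cork [607.  131.8] [104.1  29.4] 9.7
[[553.2000122070312, 137.60000610351562], [558.0999755859375, 108.5999984741211], [660.7999877929688, 126.0999984741211], [655.7999877929688, 155.10000610351562]]
cork [571.6  68.4] [12.3 29.7] 10.0
[[563.0, 81.9000015258789], [568.2000122070312, 52.70000076293945], [580.2999877929688, 54.79999923706055], [575.0999755859375, 84.0999984741211]]
cork [471.8 170.9] [25.7 18.7] 4.9
[[458.20001220703125, 179.10000610351562], [459.79998779296875, 160.39999389648438], [485.3999938964844, 162.60000610351562], [483.79998779296875, 181.3000030517578]]
cork [476.7 141.9] [23.6 19. ] 10.1
[[463.3999938964844, 149.1999969482422], [466.79998779296875, 130.5], [490.0, 134.60000610351562], [486.70001220703125, 153.39999389648438]]
D [-0.0011, 0.0006, 0.0582] W [0.14, -0.07, -0.0] dist 0.058 F [ 0.3 -0.6 -0.3] g 0.0227 t 13.55 j6 -0.05
```

View pics/w12.png

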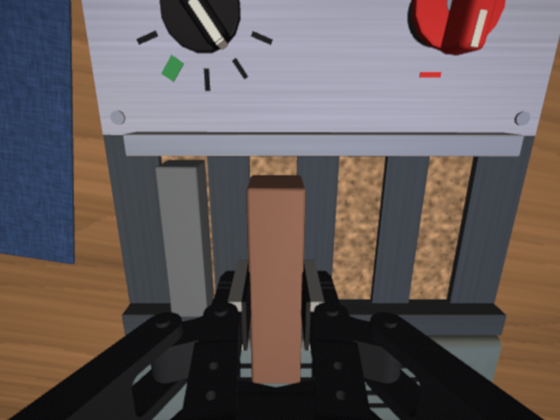

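Emit:
send_rows:
  deltas:
    - {"grip": 0, "translation": [-0.001, 0, 0.025], "twist": [0, 0, 0]}
    - {"grip": 0, "translation": [-0.001, 0, 0.045], "twist": [0, 0, 0]}
    - {"grip": 0, "translation": [-0.001, 0, 0.055], "twist": [0, 0, 0]}
    - {"grip": 0, "translation": [-0.001, 0, 0.0585], "twist": [0, 0, 0]}
    - {"grip": 0, "translation": [-0.001, 0, 0.06], "twist": [0, 0, 0]}

```text
clock: 14.18
eef_pos: [0.6172, 0.0755, 0.0408]
tool_rot: [-0.087, 0.996, 0.001, -0.0]
ft_force: [-4.4, -0.8, 8.5]
grip_width: 0.0226
```

Emit:
send_rows:
  deltas:
    - {"grip": 0, "translation": [0, 0, 0.0005], "twist": [0, 0, 0]}
    - {"grip": 0, "translation": [0, 0, 0.0005], "twist": [0, 0, 0]}

```text
clock: 14.42
eef_pos: [0.6179, 0.0756, 0.041]
tool_rot: [-0.087, 0.996, 0.001, 0.001]
ft_force: [-0.1, 0.0, -2.3]
grip_width: 0.0223
```

```bash
python3 -c "
from gr import *
c=camera('wrist');cv2.imwrite('pics/w13.png',c['color'])
tgt(616.8,76.6,41,190)"
```

```text
D [0.0008, 0.0011, -0.0002] W [0.1, 0.08, -0.04] dist 0.001 F [-0.2 -0.2  1.5] g 0.0222 t 14.47 j6 -0.05
```

View pics/w13.png

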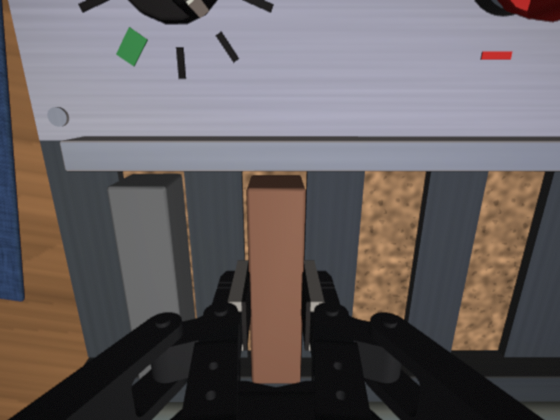

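The brown stone is on the floor of groove 1. I'll release, lift and go to the dark stone.

Emit:
send_rows:
  deltas:
    - {"grip": 0.45, "translation": [0, 0, 0], "twist": [0, 0, 0]}
    - {"grip": 0.45, "translation": [0, 0, 0], "twist": [0, 0, 0]}
    - {"grip": 0.45, "translation": [0, 0, 0], "twist": [0, 0, 0]}
    - {"grip": 0.5, "translation": [0, 0, -0.04], "twist": [0, 0, 0]}
    - {"grip": 0.5, "translation": [0, 0, -0.1], "twist": [0, 0, 0]}

```text
clock: 15.1
eef_pos: [0.6157, 0.0753, 0.1393]
tool_rot: [-0.087, 0.996, 0.001, -0.002]
ft_force: [1.5, 0.1, 0.7]
grip_width: 0.043
```

```bash
python3 -c "
from gr import *
c=camera('wrist');c=camera('wrist');cv2.imwrite('pics/w14.png',c['color']);c=camera('scene');cv2.imwrite('pics/s14.png',c['color'])
tgt(607.5,-312,140,165.8)"
```

```text
D [0.0803, -0.3797, 0.0043] W [0.2, 0.6, 24.17] dist 0.388 F [ 0.4 -0.2 -1.2] g 0.0425 t 15.25 j6 -0.05
```

View pics/w14.png

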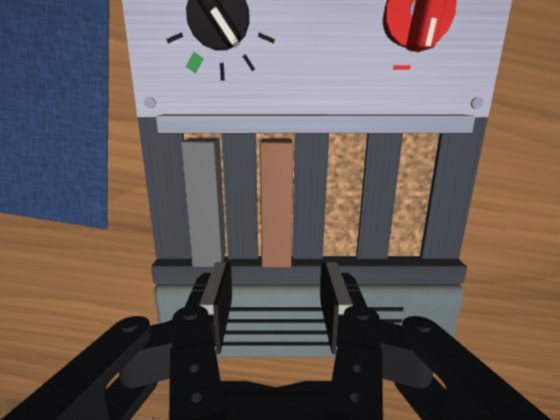

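View pics/s14.png

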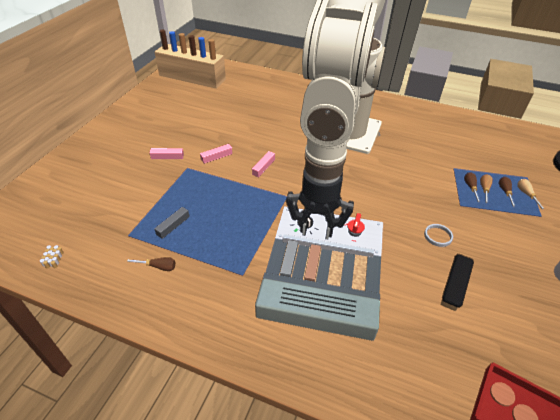

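Both stones are seated. I'm moving to the dark stone.

Emit:
send_rows:
  deltas:
    - {"grip": 0.8, "translation": [0.01, -0.05, -0.01], "twist": [0, 0, 5]}
    - {"grip": 1, "translation": [0.02, -0.11, -0.01], "twist": [0, 0, 10]}
    - {"grip": 1, "translation": [0.03, -0.17, -0.01], "twist": [0, 0, 15]}
    - {"grip": 1, "translation": [0.04, -0.23, -0.01], "twist": [0, 0, 20]}
    - {"grip": 1, "translation": [0.05, -0.28, -0.01], "twist": [0, 0, 24]}

```text
clock: 15.88
eef_pos: [0.6189, -0.2107, 0.153]
tool_rot: [0.124, 0.992, 0.002, 0.004]
ft_force: [0.4, 0.3, -0.3]
grip_width: 0.0853
```

```bash
python3 -c "
from gr import *
c=camera('wrist');c=camera('wrist');stones(c)
tgt(607.5,-312,130,165.8)"
```

```text
D [-0.0138, -0.0974, 0.0224] W [0.22, 0.42, -0.3] dist 0.101 F [0.3 0.1 0.1] g 0.0853 t 15.97 j6 -0.08
```

Emit:
send_rows:
  deltas:
    - {"grip": 1, "translation": [-0.007, -0.05, 0.01], "twist": [0, 0, 0]}
    - {"grip": 1, "translation": [-0.014, -0.098, 0.02], "twist": [0, 0, 0]}
    - {"grip": 1, "translation": [-0.014, -0.098, 0.022], "twist": [0, 0.2, 0]}
    - {"grip": 1, "translation": [-0.014, -0.098, 0.022], "twist": [0, 0.2, 0]}

```text
clock: 16.48
eef_pos: [0.607, -0.3114, 0.1289]
tool_rot: [0.126, 0.992, 0.003, 0.001]
ft_force: [-0.0, -0.1, -0.0]
grip_width: 0.0855
```

```bash
python3 -c "
from gr import *
c=camera('wrist');c=camera('wrist');cv2.imwrite('pics/w15.png',c['color']);stones(c)
tgt(607.5,-312,13,165.8)"
```

```text
D [0.0004, -0.0018, 0.1172] W [0.26, 0.19, -0.18] dist 0.117 F [-0.1 -0.3  0.5] g 0.0854 t 16.57 j6 -0.22
```

View pics/w15.png

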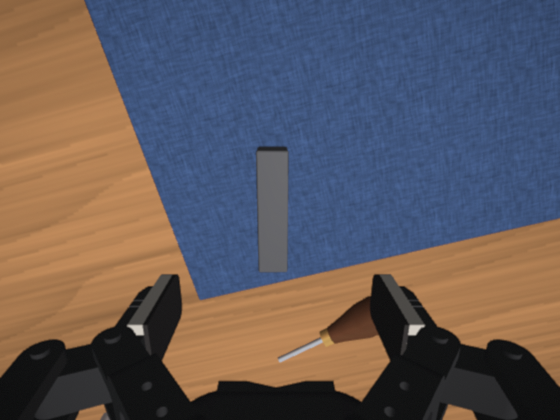

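The dark stone is centred at (273,210). The graver's bulb at (355,322) looks close to the right finger, so I'll check the clearance.

```bash
python3 - <<'E'
from gr import *
c=camera('wrist');o=bot.get_obs();T=R.from_quat(o["tool_rot"])
for p,z in(((374,295),.02),((355,315),.015),((325,338),.01),((280,359),.005),((272,272),.03),((273,147),.03),((257,210),.03),((288,210),.03)):
    q=onplane(c,*p,z);print(p,(q*1000).round(0),"tool",(T.inv().apply(q-o["eef_pos"])*1000).round(1))
E
```

```text
(374, 295) [ 707. -246.   20.] tool [-79.   87.3 111.2]
(355, 315) [ 727. -265.   15.] tool [-103.4   73.5  116.3]
(325, 338) [ 749. -297.   10.] tool [-133.1   48.   121.3]
(280, 359) [ 767. -346.    5.] tool [-162.7    4.9  126.2]
(272, 272) [ 657. -325.   30.] tool [-50.4  -2.5 100.7]
(273, 147) [ 558. -299.   30.] tool [ 51.7  -1.4 100.3]
(257, 210) [ 602. -323.   30.] tool [  3.5 -13.9 100.5]
(288, 210) [ 608. -300.   30.] tool [  3.4  10.1 100.6]
```

Clearance is fine: the graver is at least 79 mm away along tool x. I'll descend.

Emit:
send_rows:
  deltas:
    - {"grip": 1, "translation": [0.001, -0.002, 0.05], "twist": [0, 0, 0]}
    - {"grip": 1, "translation": [0.001, -0.002, 0.09], "twist": [0.2, 0.2, 0]}
    - {"grip": 1, "translation": [0.001, -0.002, 0.112], "twist": [0.2, 0.2, 0]}
    - {"grip": 1, "translation": [0.001, -0.002, 0.117], "twist": [0.2, 0.2, 0]}
    - {"grip": 0.5, "translation": [0.001, -0.002, 0.117], "twist": [0.2, 0.2, 0]}

```text
clock: 17.25
eef_pos: [0.6079, -0.3116, 0.0144]
tool_rot: [0.124, 0.992, 0.0, 0.001]
ft_force: [-0.2, -0.2, 0.1]
grip_width: 0.0698
```

Emit:
send_rows:
  deltas:
    - {"grip": 0, "translation": [0, 0, 0], "twist": [0, 0, 0]}
    - {"grip": 0, "translation": [0, 0, 0], "twist": [0, 0, 0]}
    - {"grip": 0, "translation": [0, 0, 0], "twist": [0, 0, 0]}
    - {"grip": 0, "translation": [0, 0, 0], "twist": [0, 0, 0]}
    - {"grip": 0, "translation": [0, 0, 0], "twist": [0, 0, 0]}

```text
clock: 17.88
eef_pos: [0.6089, -0.3122, 0.016]
tool_rot: [0.124, 0.992, -0.0, 0.002]
ft_force: [0.1, -0.2, 6.3]
grip_width: 0.0224
```

Emit:
send_rows:
  deltas:
    - {"grip": 0, "translation": [0, 0, -0.02], "twist": [0, 0, 0]}
    - {"grip": 0, "translation": [0, 0, -0.05], "twist": [0, 0, 0]}
    - {"grip": 0, "translation": [0, 0, -0.1], "twist": [0, 0, 0]}
    - {"grip": 0, "translation": [0, 0, -0.13], "twist": [0, 0, 0]}
    - {"grip": 0, "translation": [0, 0, -0.13], "twist": [0, 0, 0]}

```text
clock: 18.5
eef_pos: [0.6099, -0.3129, 0.1492]
tool_rot: [0.125, 0.992, -0.001, 0.005]
ft_force: [-0.7, 0.8, -1.8]
grip_width: 0.0222
```

```bash
python3 -c "
from gr import *
c=camera('wrist');cv2.imwrite('pics/w16.png',c['color'])
tgt(607.5,131.5,150,190)"
```

```text
D [0.1108, 0.4297, -0.0042] W [-0.09, 0.33, -24.31] dist 0.444 F [-0.1 -0.  -1.6] g 0.0223 t 18.55 j6 -0.22
```

View pics/w16.png

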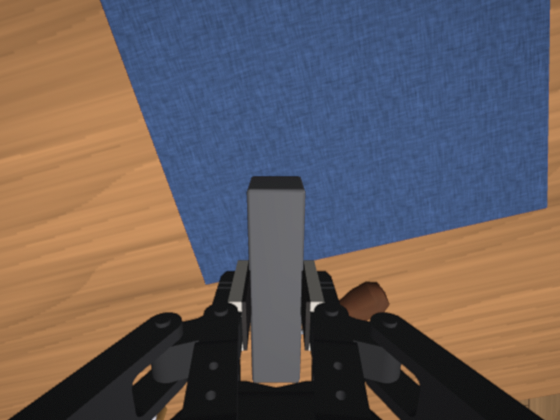

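Emit:
send_rows:
  deltas:
    - {"grip": 0, "translation": [0.015, 0.055, -0.005], "twist": [0, 0, -4]}
    - {"grip": 0, "translation": [0.03, 0.11, -0.005], "twist": [0, 0, -8]}
    - {"grip": 0, "translation": [0.045, 0.165, -0.005], "twist": [0, 0, -12]}
    - {"grip": 0, "translation": [0.06, 0.22, -0.005], "twist": [0, 0, -16]}
    - {"grip": 0, "translation": [0.07, 0.27, -0.005], "twist": [0, 0, -20]}

```text
clock: 19.18
eef_pos: [0.6054, -0.0313, 0.1482]
tool_rot: [-0.051, 0.999, -0.001, 0.0]
ft_force: [0.6, 0.3, -1.4]
grip_width: 0.0225
```

```bash
python3 -c "
from gr import *
c=camera('wrist');c=camera('wrist')
tgt(607.1,131.9,100,190)"
```

```text
D [-0.0184, 0.1586, 0.0483] W [0.02, 0.03, -3.86] dist 0.167 F [ 0.3 -0.9 -2. ] g 0.0226 t 19.27 j6 -0.15
```

Emit:
send_rows:
  deltas:
    - {"grip": 0, "translation": [-0.006, 0.055, 0], "twist": [0, 0, -2]}
    - {"grip": 0, "translation": [-0.012, 0.11, 0.01], "twist": [0, 0, -3.9]}
    - {"grip": 0, "translation": [-0.0184, 0.1586, 0.03], "twist": [0, 0, -3.9]}
    - {"grip": 0, "translation": [-0.0184, 0.1586, 0.048], "twist": [0, 0, -3.9]}
    - {"grip": 0, "translation": [-0.0184, 0.1586, 0.048], "twist": [0, 0, -3.9]}

```text
clock: 19.9
eef_pos: [0.6043, 0.1313, 0.0962]
tool_rot: [-0.088, 0.996, -0.0, -0.004]
ft_force: [0.2, 0.2, -0.9]
grip_width: 0.0224
```

```bash
python3 -c "
from gr import *
c=camera('wrist');c=camera('wrist');cv2.imwrite('pics/w17.png',c['color']);cork(c)
tgt(607.1,131.9,41,190)"
```

```text
cork [597.7 187.1] [104.1  29.3] 9.7
[[543.9000244140625, 192.6999969482422], [548.7999877929688, 163.8000030517578], [651.5, 181.39999389648438], [646.5, 210.3000030517578]]
cork [562.7 123.5] [12.9 30.4] 10.0
[[553.5999755859375, 137.3000030517578], [558.9000244140625, 107.4000015258789], [571.7000122070312, 109.5999984741211], [566.4000244140625, 139.60000610351562]]
cork [625.3  71.5] [121.5  33.5] 6.4
[[563.0, 81.4000015258789], [566.7999877929688, 48.099998474121094], [687.5, 61.599998474121094], [683.7999877929688, 94.80000305175781]]
cork [474.6 157.8] [24.1 28.8] 10.0
[[460.20001220703125, 169.89999389648438], [465.20001220703125, 141.5], [489.0, 145.6999969482422], [484.0, 174.10000610351562]]
cork [478.2 132.6] [22.6 17.6] 10.0
[[465.6000061035156, 139.3000030517578], [468.70001220703125, 122.0], [490.8999938964844, 125.9000015258789], [487.79998779296875, 143.1999969482422]]
D [-0.0009, 0.001, 0.0581] W [0.0, -0.12, -0.03] dist 0.058 F [ 0.6 -0.1 -1.9] g 0.0227 t 20.0 j6 0.04
```

View pics/w17.png

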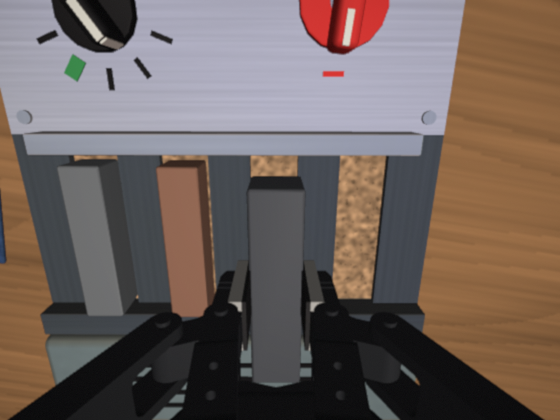

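Emit:
send_rows:
  deltas:
    - {"grip": 0, "translation": [-0.001, 0.0005, 0.025], "twist": [0, 0, 0]}
    - {"grip": 0, "translation": [-0.001, 0.0005, 0.045], "twist": [0, 0, 0]}
    - {"grip": 0, "translation": [-0.001, 0.0005, 0.054], "twist": [0, 0, 0]}
    - {"grip": 0, "translation": [-0.001, 0.0005, 0.0575], "twist": [0, 0, 0]}
    - {"grip": 0, "translation": [-0.001, 0.0005, 0.059], "twist": [0, 0, 0]}

```text
clock: 20.62
eef_pos: [0.6077, 0.1308, 0.042]
tool_rot: [-0.086, 0.996, -0.0, -0.0]
ft_force: [-5.3, -2.5, 9.8]
grip_width: 0.0224
```

Emit:
send_rows:
  deltas:
    - {"grip": 0, "translation": [0, 0, 0.0005], "twist": [0, 0, 0]}
    - {"grip": 0, "translation": [0, 0, 0.0005], "twist": [0, 0, 0]}

```text
clock: 20.88
eef_pos: [0.6085, 0.1309, 0.0423]
tool_rot: [-0.086, 0.996, -0.0, 0.001]
ft_force: [-0.2, -0.2, -1.8]
grip_width: 0.0224
```

```bash
python3 -c "
from gr import *
c=camera('wrist');cv2.imwrite('pics/w18.png',c['color'])
tgt(607.1,131.9,41,190)"
```

```text
D [0.001, 0.0012, 0.001] W [-0.03, 0.04, -0.08] dist 0.002 F [ 0.4 -0.8  0.8] g 0.0225 t 20.93 j6 0.04
```

View pics/w18.png

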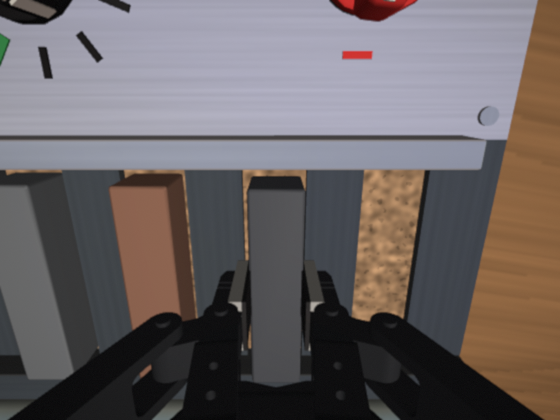

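Emit:
send_rows:
  deltas:
    - {"grip": 0.45, "translation": [0, 0, 0], "twist": [0, 0, 0]}
    - {"grip": 0.45, "translation": [0, 0, 0], "twist": [0, 0, 0]}
    - {"grip": 0.45, "translation": [0, 0, 0], "twist": [0, 0, 0]}
    - {"grip": 0.5, "translation": [0, 0, -0.04], "twist": [0, 0, 0]}
    - {"grip": 0.5, "translation": [0, 0, -0.1], "twist": [0, 0, 0]}

```text
clock: 21.55
eef_pos: [0.6064, 0.1306, 0.1405]
tool_rot: [-0.086, 0.996, -0.001, -0.003]
ft_force: [1.6, -0.5, -0.2]
grip_width: 0.0429
```

Emit:
send_rows:
  deltas:
    - {"grip": 1, "translation": [0.05, 0, -0.03], "twist": [0, 0, 0]}
    - {"grip": 1, "translation": [0.1, 0, -0.05], "twist": [0, 0, 0]}
    - {"grip": 1, "translation": [0.1, 0, -0.06], "twist": [0, 0, 0]}
    - {"grip": 1, "translation": [0.1, 0, -0.06], "twist": [0, 0, 0]}

```text
clock: 22.05
eef_pos: [0.5096, 0.1138, 0.2024]
tool_rot: [-0.086, 0.996, -0.0, -0.001]
ft_force: [1.0, 0.4, 0.7]
grip_width: 0.0855
```

```bash
python3 -c "
from gr import *
c=camera('wrist');c=camera('wrist');cv2.imwrite('pics/w19.png',c['color']);cv2.imwrite('pics/w19b.png',cv2.resize(c['color'],None,fx=1.42,fy=1.42,interpolation=cv2.INTER_CUBIC));c=camera('scene');cv2.imwrite('pics/s19.png',c['color'])
tgt(467,137,140,190)"
```

```text
D [0.0371, 0.0303, 0.0605] W [-0.04, -0.33, -0.08] dist 0.077 F [0.8 0.7 0.4] g 0.0853 t 22.2 j6 0.05
```

View pics/w19b.png

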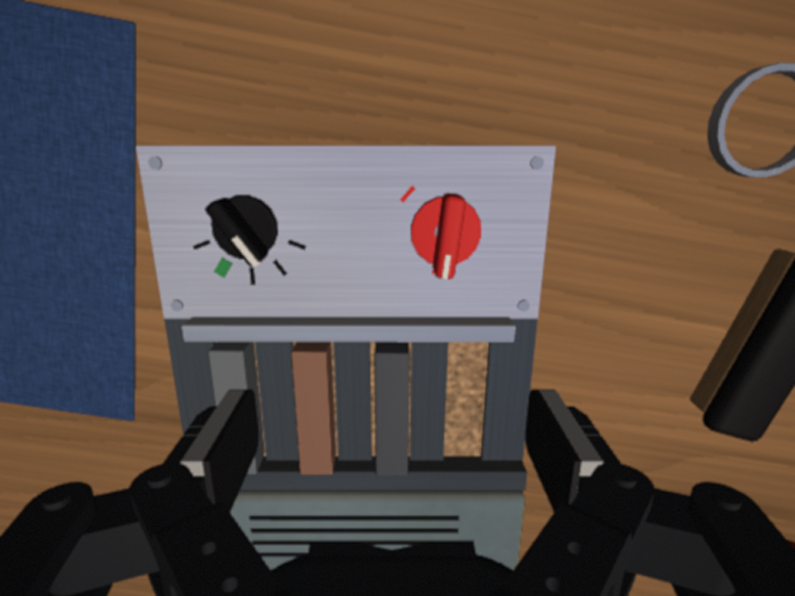

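View pics/s19.png

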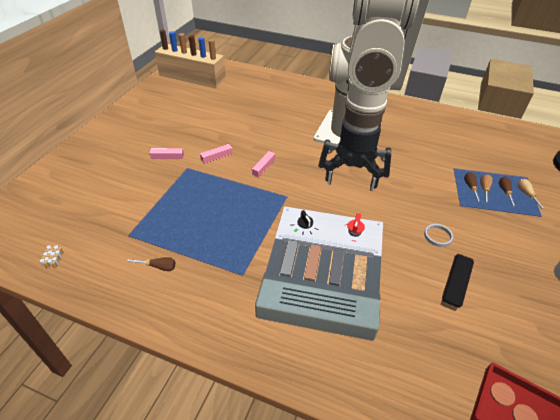

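All three stones are in and the mat is empty. The red disc centre is at about (446,231) and the bar runs from (452,197) to (445,275) in the zoomed view. I'll measure the knob.

```bash
python3 - <<'E'
from gr import *
c=camera('wrist');a=c['color'];hsv=cv2.cvtColor(a,cv2.COLOR_BGR2HSV)
cv2.imwrite('pics/z6.png',cv2.resize(a[120:210,120:360],None,fx=3.3,fy=3.3,interpolation=cv2.INTER_CUBIC))
E
```

```text
(no output)
```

View pics/z6.png

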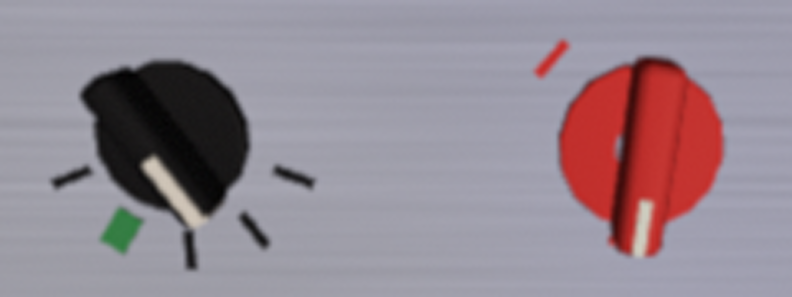

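```bash
python3 - <<'E'
from gr import *
c=camera('wrist');P=lambda x,y,z:onplane(c,120+x/3.3,120+y/3.3,z)[:2]*1000
def bar(n,d,zd,a,b,zb):
    A,B=P(*a,zb),P(*b,zb);v=B-A;print(n,"disc",P(*d,zd).round(1),"bar mid",((A+B)/2).round(1),"len",np.linalg.norm(v).round(1),"ang",np.degrees(np.arctan2(v[1],v[0])).round(1))
bar("red",(640.5,142),.059,(662,66),(637,252),.081)
bar("dial",(171.5,135),.045,(105,85),(203,220),.067)
for n,d in(("mk0.0",(295,177)),("0.6",(254,230)),("1.2",(190,250)),("1.8",(121,230)),("2.4",(71,179))):
    q=P(*d,.036)-P(171.5,135,.045);print(n,np.degrees(np.arctan2(q[1],q[0])).round(1))
q=P(551,58,.036);print("redend",q, np.degrees(np.arctan2(*(q-P(640.5,142,.059))[::-1])))
print(bot.get_obs()['eef_pos'])
E
```

```text
red disc [470.6 142. ] bar mid [471.6 141.9] len 45.7 ang 4.5
dial disc [493.   17.2] bar mid [493.7  19.6] len 40.8 ang 41.6
mk0.0 76.5
0.6 42.2
1.2 8.8
1.8 -24.7
2.4 -56.8
redend [455.60182385 116.18940946] -120.21823255091384
[0.50868767 0.11355606 0.19994241]
```

```bash
python3 -c "
from gr import *
tgt(471.2,142,110,184.8)"
```

```text
D [0.0314, 0.0345, 0.0901] W [-0.06, -0.39, 5.11] dist 0.102 F [-0.2  0.5  0. ] g 0.0856 t 22.3 j6 0.05
```

Emit:
send_rows:
  deltas:
    - {"grip": 0.6, "translation": [0.015, 0.017, 0.04], "twist": [0, -0.2, 3]}
    - {"grip": 0.6, "translation": [0.0314, 0.0345, 0.08], "twist": [0, -0.4, 5.1]}
    - {"grip": 0.6, "translation": [0.0314, 0.0345, 0.09], "twist": [0, -0.4, 5.1]}
    - {"grip": 0.6, "translation": [0.0314, 0.0345, 0.09], "twist": [0, -0.4, 5.1]}
    - {"grip": 0.6, "translation": [0.0314, 0.0345, 0.09], "twist": [0, -0.4, 5.1]}

```text
clock: 22.92
eef_pos: [0.4734, 0.1421, 0.1116]
tool_rot: [-0.042, 0.999, -0.0, 0.002]
ft_force: [0.8, -1.3, 0.0]
grip_width: 0.0508
```

```bash
python3 -c "
from gr import *
c=camera('wrist');c=camera('wrist');cv2.imwrite('pics/w20.png',c['color'])
cv2.imwrite('pics/w20z.png',cv2.resize(c['color'][130:420,160:400],None,fx=2,fy=2))
tgt(471.2,142,64,184.8)"
```

```text
D [0.0021, 0.0002, 0.0476] W [-0.03, 0.2, -0.02] dist 0.048 F [-0.7  0.1 -0.1] g 0.051 t 23.02 j6 0.21
```

View pics/w20z.png

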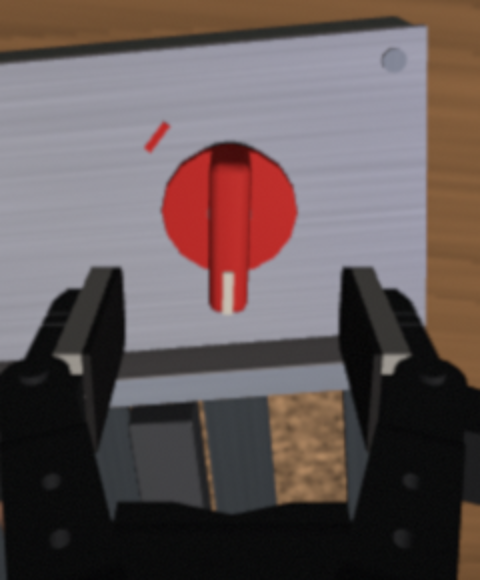

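The bar is aligned and centred between the fingers at (275,235). I'll descend, and re-check the disc centre from this view first.

```bash
python3 -c "
from gr import *
c=camera('wrist')
print(onplane(c,160+230/2,130+208/2,.059)*1000, onplane(c,160+230/2,130+148/2,.081)*1000,onplane(c,160+228/2,130+311/2,.081)*1000)
tgt(471.2,142,64,184.8)"
```

```text
[470.6035769  142.67029135  59.        ] [443.73572904 140.47817697  81.        ] [494.56719567 144.10475645  81.        ]
D [0.0017, 0.0002, 0.0474] W [-0.03, 0.18, -0.02] dist 0.047 F [-0.  -0.1  0.3] g 0.0512 t 23.07 j6 0.21
```

Emit:
send_rows:
  deltas:
    - {"grip": 0.6, "translation": [0.002, 0, 0.02], "twist": [0, 0, 0]}
    - {"grip": 0.6, "translation": [0.002, 0, 0.038], "twist": [0, 0, 0]}
    - {"grip": 0.6, "translation": [0.002, 0, 0.046], "twist": [0, 0, 0]}
    - {"grip": 0.6, "translation": [0.002, 0, 0.0475], "twist": [0, 0, 0]}
    - {"grip": 0.6, "translation": [0.002, 0, 0.0475], "twist": [0, 0, 0]}

```text
clock: 23.7
eef_pos: [0.4715, 0.1419, 0.0645]
tool_rot: [-0.042, 0.999, -0.0, 0.002]
ft_force: [0.2, -0.5, -0.3]
grip_width: 0.0514
```

Emit:
send_rows:
  deltas:
    - {"grip": 0, "translation": [0, 0, 0], "twist": [0, 0, 0]}
    - {"grip": 0, "translation": [0, 0, 0], "twist": [0, 0, 0]}
    - {"grip": 0, "translation": [0, 0, 0], "twist": [0, 0, 0]}
    - {"grip": 0, "translation": [0, 0, 0], "twist": [0, 0, 0]}
    - {"grip": 0, "translation": [0, 0, 0], "twist": [0, 0, 0]}

```text
clock: 24.32
eef_pos: [0.472, 0.1414, 0.0648]
tool_rot: [-0.041, 0.999, -0.001, 0.003]
ft_force: [1.4, -3.7, 2.1]
grip_width: 0.0105
```

```bash
python3 -c "
from gr import *
c=camera('wrist');cv2.imwrite('pics/w21.png',c['color'])
tgt(471.2,142,55,184.8)"
```

```text
D [0.0008, 0.0007, 0.0097] W [-0.08, 0.3, -0.06] dist 0.01 F [ 1.8 -4.5  2. ] g 0.01 t 24.38 j6 0.21
```

View pics/w21.png

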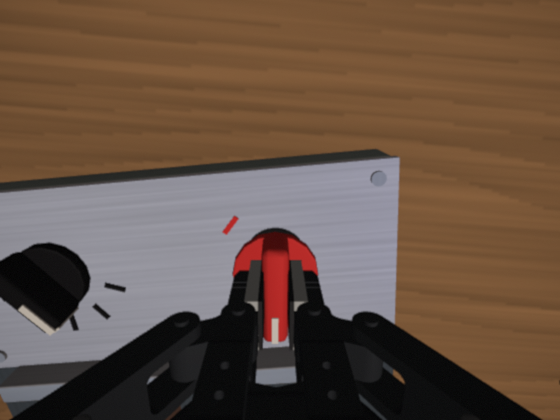

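The knob is gripped. I'll press it down.

Emit:
send_rows:
  deltas:
    - {"grip": 0, "translation": [0, 0, 0.004], "twist": [0, 0, 0]}
    - {"grip": 0, "translation": [0, 0, 0.008], "twist": [0, 0, 0]}
    - {"grip": 0, "translation": [0, 0, 0.011], "twist": [0, 0, 0]}
    - {"grip": 0, "translation": [0, 0, 0.012], "twist": [0, 0, 0]}
    - {"grip": 0, "translation": [0, 0, 0.012], "twist": [0, 0, 0]}

```text
clock: 25.0
eef_pos: [0.4722, 0.1414, 0.0555]
tool_rot: [-0.041, 0.999, -0.0, 0.003]
ft_force: [-6.6, -6.4, 25.0]
grip_width: 0.0102
```

It bottomed after 9.3 mm with 25 N. Now I'll turn it clockwise, which is positive about tool z, keeping some pressure on.

Emit:
send_rows:
  deltas:
    - {"grip": 0, "translation": [0, 0, 0.0015], "twist": [0, 0, 6]}
    - {"grip": 0, "translation": [0, 0, 0.0015], "twist": [0, 0, 12]}
    - {"grip": 0, "translation": [0, 0, 0.0015], "twist": [0, 0, 18]}
    - {"grip": 0, "translation": [0, 0, 0.0015], "twist": [0, 0, 24]}
    - {"grip": 0, "translation": [0, 0, 0.0015], "twist": [0, 0, 30]}

```text
clock: 25.62
eef_pos: [0.4724, 0.1425, 0.0556]
tool_rot: [0.22, 0.976, 0.002, 0.004]
ft_force: [-4.4, -1.8, 16.2]
grip_width: 0.0105
```

```bash
python3 -c "
from gr import *
c=camera('wrist');cv2.imwrite('pics/w22.png',c['color'])
tgt(471.2,142,55,154.8);print(bot.get_obs()['ft_torque'],bot.get_obs()['eef_pos'])"
```

```text
D [0.0009, -0.001, 0.0006] W [0.3, 0.37, -0.35] dist 0.001 F [-3.6 -2.5 15.1] g 0.0107 t 25.68 j6 0.74
[-0.40213484  0.88544953 -0.02166471] [0.47244457 0.1425177  0.05562198]
```

View pics/w22.png

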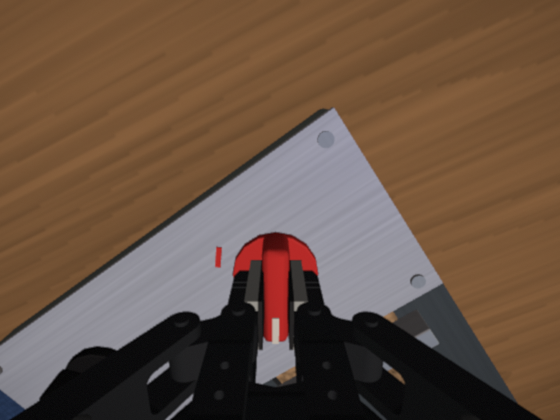

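The bar turns with the gripper, and the white line is still centred at (275,330). I'll continue.

Emit:
send_rows:
  deltas:
    - {"grip": 0, "translation": [0.001, -0.001, 0.001], "twist": [0, 0, 6]}
    - {"grip": 0, "translation": [0.001, -0.001, 0.001], "twist": [0, 0, 12]}
    - {"grip": 0, "translation": [0.001, -0.001, 0.001], "twist": [0, 0, 18]}
    - {"grip": 0, "translation": [0.001, -0.001, 0.001], "twist": [0, 0, 24]}
    - {"grip": 0, "translation": [0.001, -0.001, 0.001], "twist": [0, 0, 30]}

```text
clock: 26.3
eef_pos: [0.4731, 0.1434, 0.0558]
tool_rot: [0.467, 0.884, 0.005, 0.004]
ft_force: [2.1, 0.0, 6.7]
grip_width: 0.0106
```

Emit:
send_rows:
  deltas:
    - {"grip": 0, "translation": [0, 0, 0], "twist": [0, 0, 6]}
    - {"grip": 0, "translation": [0, 0, 0], "twist": [0, 0, 12]}
    - {"grip": 0, "translation": [0, 0, 0], "twist": [0, 0, 18]}
    - {"grip": 0, "translation": [0, 0, 0], "twist": [0, 0, 24]}
    - {"grip": 0, "translation": [0, 0, 0], "twist": [0, 0, 30]}

```text
clock: 26.92
eef_pos: [0.4743, 0.1438, 0.0563]
tool_rot: [0.681, 0.732, 0.007, 0.004]
ft_force: [1.8, -2.0, 5.8]
grip_width: 0.0104
```

```bash
python3 -c "
from gr import *
c=camera('wrist');cv2.imwrite('pics/w23.png',c['color'])
tgt(471.2,142,55,60);print(bot.get_obs()['ft_torque'],bot.get_obs()['eef_pos'])"
```

```text
D [-0.0016, -0.0033, 0.0012] W [0.78, -0.49, 33.97] dist 0.004 F [ 1.6 -2.4  5.5] g 0.0106 t 26.98 j6 1.8
[-0.72916663 -0.20110801 -0.03363426] [0.47437455 0.14384228 0.05630467]
```

View pics/w23.png

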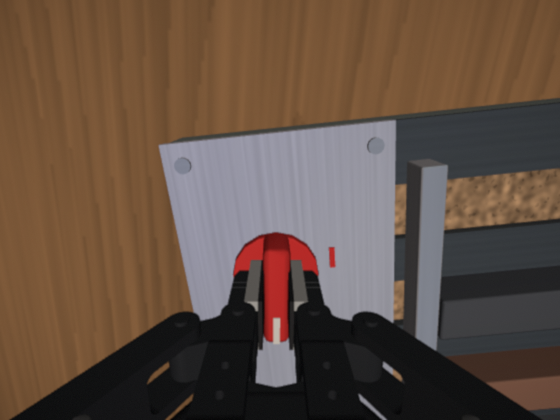

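It's at about -86°, and the jaw has moved up to the stones. About 35° remain to the stop.

Emit:
send_rows:
  deltas:
    - {"grip": 0, "translation": [-0.001, -0.001, 0], "twist": [0, 0, 7]}
    - {"grip": 0, "translation": [-0.001, -0.001, 0], "twist": [0, 0, 14]}
    - {"grip": 0, "translation": [-0.001, -0.001, 0], "twist": [0, 0, 21]}
    - {"grip": 0, "translation": [-0.001, -0.001, 0], "twist": [0, 0, 28]}
    - {"grip": 0, "translation": [-0.001, -0.001, 0], "twist": [0, 0, 33]}

```text
clock: 27.6
eef_pos: [0.4756, 0.1434, 0.0571]
tool_rot: [0.862, 0.506, 0.01, 0.002]
ft_force: [3.7, -1.5, 5.3]
grip_width: 0.0104
```

Emit:
send_rows:
  deltas:
    - {"grip": 0, "translation": [0, 0, 0], "twist": [0, 0, 2]}
    - {"grip": 0, "translation": [0, 0, 0], "twist": [0, 0, 4]}
    - {"grip": 0, "translation": [0, 0, 0], "twist": [0, 0, 5]}
    - {"grip": 0, "translation": [0, 0, 0], "twist": [0, 0, 5]}

```text
clock: 28.1
eef_pos: [0.4759, 0.1434, 0.0572]
tool_rot: [0.883, 0.469, 0.01, 0.002]
ft_force: [0.7, -3.7, 6.1]
grip_width: 0.0103
```

```bash
python3 -c "
from gr import *
c=camera('wrist');cv2.imwrite('pics/w24.png',c['color'])
tgt(471.2,142,55,58);print(bot.get_obs()['ft_torque'],bot.get_obs()['eef_pos'])"
```

```text
D [-0.0038, -0.0031, 0.0021] W [0.8, -0.89, -2.06] dist 0.005 F [ 1.4 -3.8  6.4] g 0.0106 t 28.15 j6 2.46
[-1.05766836  0.04658107  0.62129977] [0.47588302 0.14337333 0.05719965]
```

View pics/w24.png

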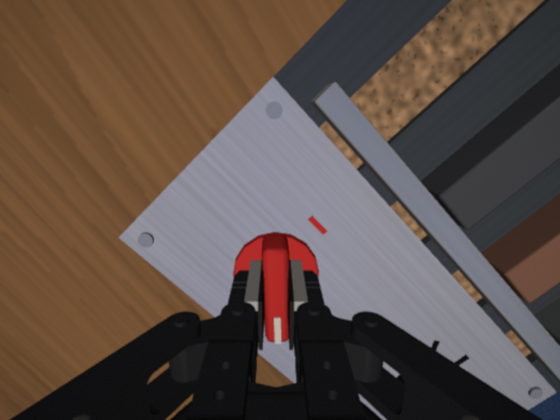

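The torque reached 0.62 N m at about -124°, so it's at the stop. I'll release, lift and look.

Emit:
send_rows:
  deltas:
    - {"grip": 0.5, "translation": [0, 0, 0], "twist": [0, 0, -1]}
    - {"grip": 0.5, "translation": [0, 0, 0], "twist": [0, 0, -1]}
    - {"grip": 0.5, "translation": [0, 0, 0], "twist": [0, 0, -1]}
    - {"grip": 0.5, "translation": [0, 0, -0.03], "twist": [0, 0, -1]}
    - {"grip": 0.5, "translation": [0, 0, -0.07], "twist": [0, 0, -1]}

```text
clock: 28.78
eef_pos: [0.4731, 0.1428, 0.1266]
tool_rot: [0.879, 0.477, 0.008, 0.002]
ft_force: [1.3, 0.5, 0.1]
grip_width: 0.0426
```

```bash
python3 -c "
from gr import *
c=camera('wrist');c=camera('wrist');cv2.imwrite('pics/w25.png',c['color'])
tgt(490,80,170,110);print(bot.get_obs()['ft_torque'],bot.get_obs()['eef_pos'])"
```

```text
D [-0.046, 0.0463, -0.0389] W [1.58, -0.68, -53.05] dist 0.076 F [0.3 0.7 0.5] g 0.0425 t 28.88 j6 2.44
[ 0.03516911 -0.03331647 -0.02626739] [0.47735749 0.14414538 0.13122303]
```

View pics/w25.png

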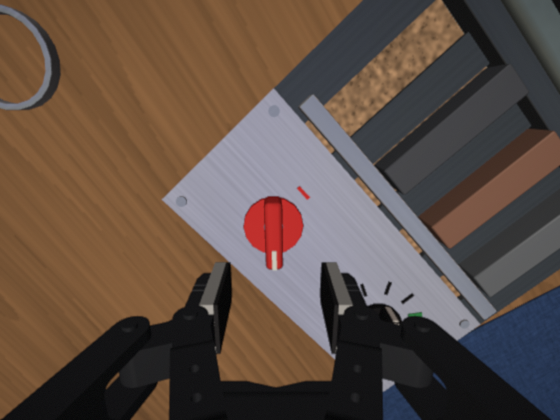

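The knob stays down at its stop, with the bar at (273,233), and the jaw is against the stones. Next is the dial: I'll turn the wrist back while moving over it.

Emit:
send_rows:
  deltas:
    - {"grip": 0.6, "translation": [0, 0, -0.03], "twist": [0, 0, -10.5]}
    - {"grip": 0.6, "translation": [-0.01, 0.01, -0.04], "twist": [0, 0, -21]}
    - {"grip": 0.6, "translation": [-0.02, 0.02, -0.04], "twist": [0, 0, -31.5]}
    - {"grip": 0.6, "translation": [-0.03, 0.03, -0.04], "twist": [0, 0, -42]}
    - {"grip": 0.6, "translation": [-0.046, 0.046, -0.04], "twist": [0, 0, -52.5]}

```text
clock: 29.5
eef_pos: [0.4893, 0.0801, 0.1701]
tool_rot: [0.575, 0.818, 0.011, 0.008]
ft_force: [0.2, 1.5, 0.9]
grip_width: 0.051
```

Emit:
send_rows:
  deltas:
    - {"grip": 0.6, "translation": [0, 0, 0], "twist": [0, 0, -10.5]}
    - {"grip": 0.6, "translation": [0, 0, 0], "twist": [0, 0, -21]}
    - {"grip": 0.6, "translation": [0, 0, 0], "twist": [0, 0, -31.5]}
    - {"grip": 0.6, "translation": [0, 0, 0], "twist": [0, 0, -42]}
    - {"grip": 0.6, "translation": [0, 0, 0], "twist": [0, 0, -52.5]}

```text
clock: 30.12
eef_pos: [0.4887, 0.0802, 0.1691]
tool_rot: [0.15, 0.989, 0.006, 0.012]
ft_force: [0.8, 0.0, -0.2]
grip_width: 0.0515
```

Emit:
send_rows:
  deltas:
    - {"grip": 0.6, "translation": [0, 0, 0], "twist": [0, 0, -10.5]}
    - {"grip": 0.6, "translation": [0, 0, 0], "twist": [0, 0, -21]}
    - {"grip": 0.6, "translation": [0, 0, 0], "twist": [0, 0, -31.5]}
    - {"grip": 0.6, "translation": [0, 0, 0], "twist": [0, 0, -42]}
    - {"grip": 0.6, "translation": [0, 0, 0], "twist": [0, 0, -52]}

```text
clock: 30.75
eef_pos: [0.4882, 0.0803, 0.1681]
tool_rot: [-0.301, 0.954, 0.001, 0.012]
ft_force: [0.2, 0.1, 0.3]
grip_width: 0.0511
```

```bash
python3 -c "
from gr import *
c=camera('wrist');c=camera('wrist');cv2.imwrite('pics/w26.png',c['color'])
tgt(493.2,18,110,223.5);print(bot.get_obs()['eef_pos'])"
```

```text
D [0.0327, -0.0537, 0.0577] W [-0.44, 1.36, -8.82] dist 0.085 F [-0.9  0.1  0. ] g 0.051 t 30.85 j6 -0.45
[0.48819817 0.08029736 0.16816957]
```

View pics/w26.png

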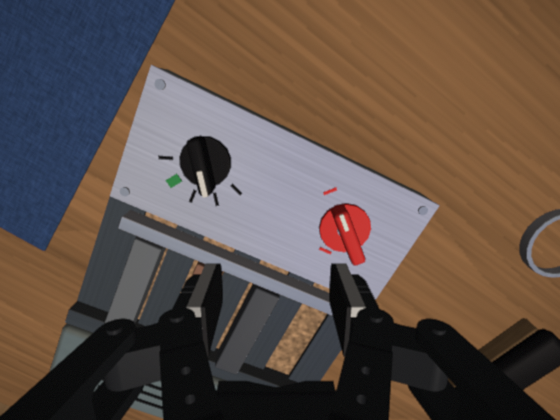

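Emit:
send_rows:
  deltas:
    - {"grip": 0.6, "translation": [0.016, -0.027, 0.02], "twist": [0, 1, -4]}
    - {"grip": 0.6, "translation": [0.0327, -0.0537, 0.045], "twist": [-0.4, 1.4, -8.8]}
    - {"grip": 0.6, "translation": [0.0327, -0.0537, 0.0577], "twist": [-0.4, 1.4, -8.8]}
    - {"grip": 0.6, "translation": [0.0327, -0.0537, 0.0577], "twist": [-0.4, 1.4, -8.8]}
    - {"grip": 0.6, "translation": [0.0327, -0.0537, 0.0577], "twist": [-0.4, 1.4, -8.8]}

```text
clock: 31.48
eef_pos: [0.4936, 0.0188, 0.1106]
tool_rot: [-0.37, 0.929, -0.0, 0.0]
ft_force: [0.6, -0.3, 0.5]
grip_width: 0.051
```

```bash
python3 -c "
from gr import *
c=camera('wrist');c=camera('wrist');
cv2.imwrite('pics/w27z.png',cv2.resize(c['color'][130:420,160:400],None,fx=2,fy=2))
tgt(493.2,18,51,223.5);print(bot.get_obs()['eef_pos'])"
```

```text
D [0.0012, 0.0, 0.0599] W [-0.1, 0.05, 0.01] dist 0.06 F [ 0.9 -0.   0.5] g 0.0514 t 31.57 j6 -0.72
[0.4939401  0.01881379 0.11094603]
```

View pics/w27z.png

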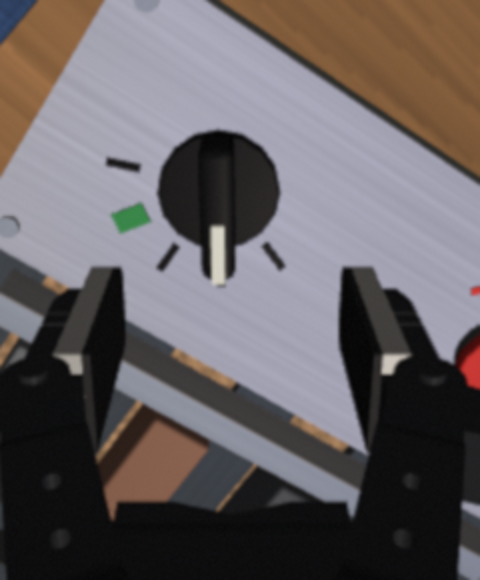

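The bar is aligned in angle but sits about 7 px left of finger centre. I'll work out the axis again.

```bash
python3 -c "
from gr import *
c=camera('wrist');o=bot.get_obs();T=R.from_quat(o['tool_rot'])
for p,z in(((219,189),.044),((217,138),.067),((217.5,280),.067)):
    q=onplane(c,160+p[0]/2,130+p[1]/2,z);print(q*1000,T.inv().apply(q-o['eef_pos'])*1000)
"
```

```text
[493.55813954  15.81923882  44.        ] [ 2.30374642 -1.78436524 66.91422214]
[475.59070082  -1.28940155  67.        ] [27.09558641 -1.86031349 43.89481008]
[509.59848231  30.78832372  67.        ] [-19.65357319  -2.01640155  43.93187298]
```

Emit:
send_rows:
  deltas:
    - {"grip": 0.6, "translation": [0.003, -0.002, 0.025], "twist": [0, 0, 0]}
    - {"grip": 0.6, "translation": [0.003, -0.002, 0.047], "twist": [0, 0, 0]}
    - {"grip": 0.6, "translation": [0.003, -0.002, 0.057], "twist": [0, 0, 0]}
    - {"grip": 0.6, "translation": [0.003, -0.002, 0.06], "twist": [0, 0, 0]}
    - {"grip": 0.6, "translation": [0.003, -0.002, 0.06], "twist": [0, 0, 0]}

```text
clock: 32.25
eef_pos: [0.4937, 0.0153, 0.0515]
tool_rot: [-0.371, 0.929, -0.001, 0.001]
ft_force: [0.2, -1.0, -0.9]
grip_width: 0.0511
```

Emit:
send_rows:
  deltas:
    - {"grip": 0, "translation": [0, 0, 0], "twist": [0, 0, 0]}
    - {"grip": 0, "translation": [0, 0, 0], "twist": [0, 0, 0]}
    - {"grip": 0, "translation": [0, 0, 0], "twist": [0, 0, 0]}
    - {"grip": 0, "translation": [0, 0, 0], "twist": [0, 0, 0]}
    - {"grip": 0, "translation": [0, 0, 0], "twist": [0, 0, 0]}

```text
clock: 32.88
eef_pos: [0.4954, 0.0142, 0.0524]
tool_rot: [-0.37, 0.929, -0.003, 0.002]
ft_force: [2.2, -5.2, 2.5]
grip_width: 0.0094
```

```bash
python3 -c "
from gr import *
c=camera('wrist');cv2.imwrite('pics/w28.png',c['color'])
tgt(493.2,16.5,51,155.6)"
```

```text
D [-0.0, 0.0031, 0.0014] W [-0.24, 0.34, 67.87] dist 0.003 F [ 2.1 -4.8  3.8] g 0.0095 t 32.92 j6 -0.73
```

View pics/w28.png

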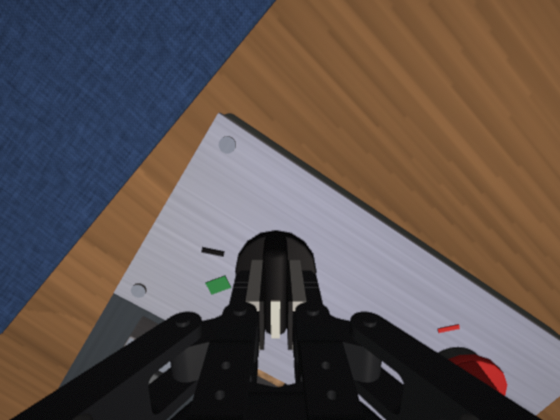

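The selector is gripped. I'll turn it clockwise by 68-69°.

Emit:
send_rows:
  deltas:
    - {"grip": 0, "translation": [0, 0.001, 0], "twist": [0, 0, 7]}
    - {"grip": 0, "translation": [0, 0.001, 0], "twist": [0, 0, 14]}
    - {"grip": 0, "translation": [0, 0.001, 0], "twist": [0, 0, 21]}
    - {"grip": 0, "translation": [0, 0.001, 0], "twist": [0, 0, 28]}
    - {"grip": 0, "translation": [0, 0.001, 0], "twist": [0, 0, 35]}

```text
clock: 33.55
eef_pos: [0.495, 0.015, 0.0525]
tool_rot: [-0.072, 0.997, -0.001, 0.003]
ft_force: [1.4, -0.6, -0.8]
grip_width: 0.0093
```

```bash
python3 -c "
from gr import *
tgt(493.2,16.5,51,155.6);print(bot.get_obs()['ft_torque'])"
```

```text
D [0.0016, 0.0017, 0.0015] W [-0.08, 0.42, 32.63] dist 0.003 F [ 1.4 -0.6 -0.8] g 0.0093 t 33.55 j6 -0.11
[-0.10985597 -0.32243787  0.20907996]
```

Emit:
send_rows:
  deltas:
    - {"grip": 0, "translation": [0, 0, 0], "twist": [0, 0, 7]}
    - {"grip": 0, "translation": [0, 0, 0], "twist": [0, 0, 14]}
    - {"grip": 0, "translation": [0, 0, 0], "twist": [0, 0, 21]}
    - {"grip": 0, "translation": [0, 0, 0], "twist": [0, 0, 28]}
    - {"grip": 0, "translation": [0, 0, 0], "twist": [0, 0, 33]}

```text
clock: 34.17
eef_pos: [0.4952, 0.0159, 0.0525]
tool_rot: [0.216, 0.976, 0.001, 0.004]
ft_force: [2.3, 1.5, -0.5]
grip_width: 0.0092
```

Emit:
send_rows:
  deltas:
    - {"grip": 0, "translation": [0, 0, 0], "twist": [0, 0, 0]}

```text
clock: 34.3
eef_pos: [0.4952, 0.0159, 0.0525]
tool_rot: [0.215, 0.977, 0.001, 0.003]
ft_force: [1.7, -2.8, -0.2]
grip_width: 0.009
```

```bash
python3 -c "
from gr import *
c=camera('wrist');cv2.imwrite('pics/w29.png',c['color'])
tgt(493.2,16.5,51,155.6);print(bot.get_obs()['ft_torque'])"
```

```text
D [0.0021, -0.0003, 0.0015] W [0.17, 0.38, -0.46] dist 0.003 F [ 0.2 -1.1 -0.5] g 0.0092 t 34.35 j6 0.47
[-0.12192192 -0.17403018  0.0400411 ]
```

View pics/w29.png

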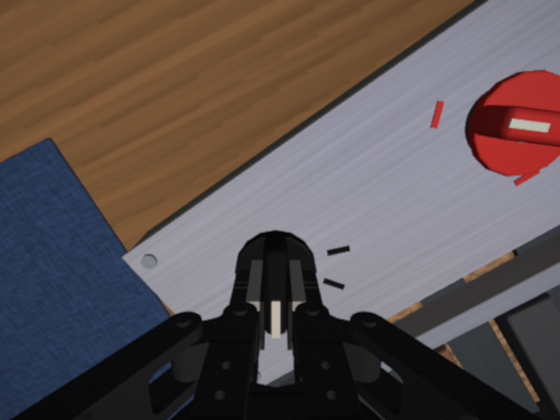

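Emit:
send_rows:
  deltas:
    - {"grip": 0.5, "translation": [0, 0, 0], "twist": [0, 0, 0]}
    - {"grip": 0.5, "translation": [0, 0, 0], "twist": [0, 0, 0]}
    - {"grip": 0.5, "translation": [0, 0, 0], "twist": [0, 0, 0]}
    - {"grip": 0.5, "translation": [0, 0, -0.03], "twist": [0, 0, 0]}
    - {"grip": 0.5, "translation": [0, 0, -0.08], "twist": [0, 0, 0]}

```text
clock: 34.98
eef_pos: [0.4927, 0.0159, 0.1316]
tool_rot: [0.215, 0.977, 0.0, 0.001]
ft_force: [1.4, -0.4, 1.0]
grip_width: 0.0427
```

Emit:
send_rows:
  deltas:
    - {"grip": 0.6, "translation": [0, 0.02, -0.05], "twist": [0, 0, -8]}
    - {"grip": 0.6, "translation": [0, 0.04, -0.09], "twist": [0, 0, -16]}
    - {"grip": 0.6, "translation": [0, 0.06, -0.1], "twist": [0, 0, -24]}
    - {"grip": 0.6, "translation": [0, 0.07, -0.1], "twist": [0, 0, -32]}
    - {"grip": 0.6, "translation": [0, 0.07, -0.1], "twist": [0, 0, -34]}

```text
clock: 35.6
eef_pos: [0.522, 0.08, 0.2316]
tool_rot: [-0.081, 0.997, -0.0, 0.001]
ft_force: [0.4, -0.9, 1.2]
grip_width: 0.0512
```

```bash
python3 -c "
from gr import *
c=camera('wrist');c=camera('wrist');cv2.imwrite('pics/w30.png',cv2.resize(c['color'],None,fx=1.42,fy=1.42,interpolation=cv2.INTER_CUBIC))
for n in('scene','side'):cv2.imwrite('pics/%s30.png'%n,camera(n)['color'])
a=cv2.imread('pics/side30.png');cv2.imwrite('pics/side30z.png',cv2.resize(a[190:310,155:320],None,fx=4.5,fy=4.5,interpolation=cv2.INTER_CUBIC))
"
```

```text
(no output)
```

View pics/w30.png

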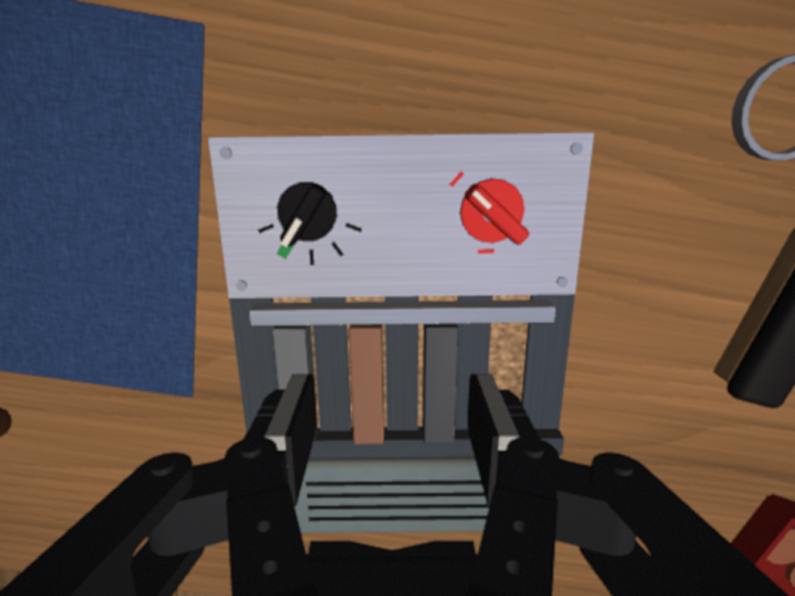

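View pics/scene30.png

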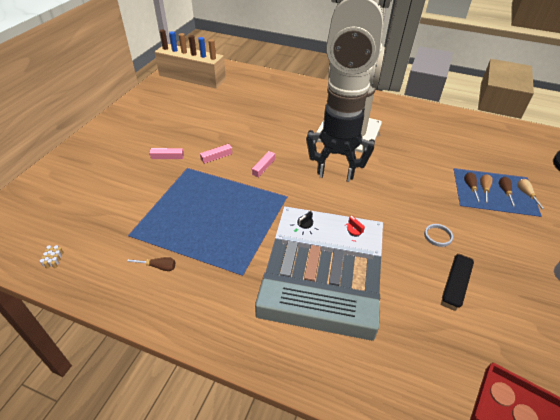

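View pics/side30z.png

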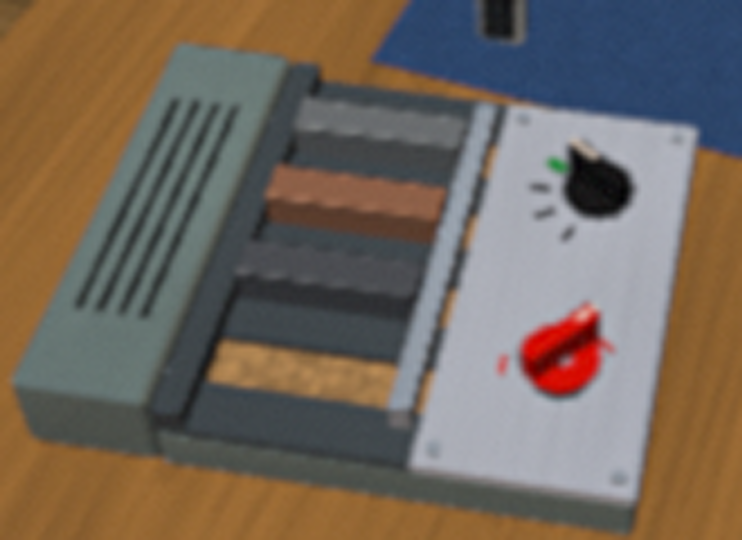

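The pointer is at the green mark and the red knob's line points to its end mark. The stones lie level in their grooves. One numeric check of the knob angles, then I'll hand in.

```bash
python3 -c "
from gr import *
c=camera('wrist');P=lambda x,y,z:onplane(c,x/1.42,y/1.42,z)[:2]
v=P(473,190,.073)-P(520,238,.073);print('red',np.degrees(np.arctan2(v[1],v[0])))
v=P(285,245,.067)-P(318,192,.067);print('dial',np.degrees(np.arctan2(v[1],v[0])))
a=np.array(c['color'])
print(bot.get_obs()['clock'],bot.get_obs()['ft_force'])
"
```

```text
red -124.39346770087171
dial -25.34785713326869
35.85 [-0.48617273  0.32654157  0.95783231]
```

```bash
python3 -c "
from workcell import bot
print(bot.job_done())"
```

```text
the job is handed in; nothing more can be done
None
```

The honing machine is ready and the job is handed in, at about 36 s on the robot's clock. Only three stones were on the bench: grey, brown and dark grey. The fourth was absent.

- **Stones:** each lies lengthwise on the floor of its own groove. I felt floor contact at each placing (6–10 N), and the last views show all three lying level with the jaw up against them.
- **Red knob:** I pressed it to the bottom and turned it clockwise to its stop in one grasp, with the torque rising to about 0.6 N m. It stayed in place after release, and the last image puts it at about 2.34 rad against the stated stop of 2.3.
- **Black selector:** its pointer stands at the green mark, measured at about 1.82 rad against 1.8.
- **Brush, graver and bangle:** I did not touch them, and nothing in the last images suggests they moved.

**Disagreement:** one early machine measurement was about 7 mm off because I mixed two frames while the arm was still swinging. I re-measured after it settled and the later views agreed to within about 1 mm. No final check failed. I saw no stone knocked aside and no grip slackening.

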